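Seat the upper burr carrier in the coffee grinder

ROBOT

A 6-joint arm with a two-finger parallel gripper is mounted at the origin on the work surface. World frame = base frame: x ahead of the robot, y to its left, z up, the work surface at z = 0. Lengths are in m, angles in rad, forces in N, time in s.
With the tool pointing down it reaches from about 0.3 to 0.95 m from the base axis. Payload 3.1 kg.
Tool frame: the origin (TCP) lies at the very end of the fingers, on their centre line; the grasp point (between the pads) lies 19 mm behind it; z points along the fingers, y is the direction in which the jaws open and shut (so a half turn about z gives the same grasp; the last joint's range is limited). The gripper opens to 85 mm and grips with 20 to 120 N. Pads are 22 mm wide; open, the fingers measure 114 mm over their backs; the gripper's body (76 mm by 85 mm) begins 54 mm behind the grasp point. The pads swing forward as they close: fully open they stand 13 mm farther back than shut.
Start: joints at [1.04, 0.308, 1.634, -0, 1.2, -0.07], TCP at [0.278, 0.56, 0.231] pointing down, gripper open.
Joint ranges: [-3.06, 3.06], [-0.79, 1.96], [0.05, 2.63], [-1.19, 4.34], [0.05, 2.64], [-2.94, 2.94]. Speed limits (rad/s): [2.79, 2.79, 3.14, 3.14, 3.14, 3.14].

INTERFACE

Orientations are given as a unit quaternion [x, y, z, w].
In Python, from workcell import * gives the robot as it stands.
- The arm moves only by the tool jog_arm, never from a script. Its argument "series" is a list of rows, each an object of numbers: "wx", "wy", "wz": the turn, a rotation vector about the tool's x, y, z normalised to -1 to 1, where 1 is pi/2 rad; "dx", "dy", "dz": the shift along the tool's x, y, z normalised to -1 to 1, where 1 is 150 mm; "hand": the opening, from -1 (shut) to 1 (fully open), so that 0 is half open. A call has exactly 5 rows; each row shifts and turns the pose as measured when the row begins, along the tool's axes as they then stand; what a row does not reach is not made up. A row lasts 1/10 s, in which the tool goes at most 50 mm and 8.59 degrees, less where a joint would pass 70% of its speed; a pose out of reach is approached as far as the arm can. A call with a number of a shift or a turn outside -1 to 1 is refused whole. A call with a gripper value outside its range is refused whole. The fingers move at their own pace and stop on an object; "force" is the grip in N (left out, the last holds). Time passes only in rows, so rows that do not move let the fingers close, or fill a call up. It gives the time, the measured TCP pose, the force and the opening at its end, in the units of the state.
- observe(): the state, without advancing time (a new reading comes with each control period).
- camera(name): name is "side" or "top"; returns the picture (400x640x3 uint8, red, green, blue); there is no depth.
- calibration(name): a dict with "K" (3x3 intrinsics, pixels), "dist_coeffs" ([k1, k2, p1, p2, k3] as OpenCV has them; the pictures are not rectified), "R" (3x3) and "t" (3): a world point X has camera coordinates R X + t. Camera axes: x right, y down, z forward; pixel columns grow to the right and rows downward; lengths in m; the calibration is good to about 2 mm. A picture is of the moment at which its call begins. calibration takes no time and is no camera call.
- close_job(): hands the job in, once; it reports no verdict.
The state is a dict: "time_s": time; "qpos": joint angles; "qvel": joint speeds; "tau": joint torques, N m; "position": TCP position; "ee_rot": TCP orientation; "force": force on the tool from outside, world axes, zero at the start; "ft_torque": the same for the moment, N m; "gripper_width": opening from 0.0 (shut) to 1.0 (fully open).
Only numpy, scipy, OpenCV 4.12 (cv2) and the standard library are available. Lean on these libraries where they do the work, as an engineer would, in place of code of your own. Each camera call takes 0.05 s, during which the arm holds its last target.

TASK

The coffee grinder has been cleaned and its brass burr carrier dropped back into the throat, but it sits proud because its notch is not over the locating pin. With your fingertips turn the carrier where it lies until the notch is over the pin, then press it down, without forcing it, until its flange is flush on the grinder's rim all round. Do not lift the carrier, leave the loose things on the counter where they are, and take your hand away when it is seated.

Things in the scene. Friction and masses are not known exactly. Their poses are not given: they have to be found in the camera images.
- grinder: cast coffee grinder, fixed, 245 x 150 mm at the foot, without hopper and collar; its chute looks to its -x. Origin on the counter under the throat's vertical axis. Top: flat round steel rim, outer radius 64 mm, 215 mm above the counter, round the throat (bore radius 15.6 mm, 58 mm deep). Only the pin stands above the rim. Three sprung balls low in the bore hold the carrier up until it is pressed
- seat (a point): centre of the throat's mouth, in the plane of the rim (215 mm above the counter). When seated, the carrier's origin is here, level, with the carrier's axes parallel to the grinder's
- pin (a point): foot of the upright steel locating pin on the rim, 55 mm from the throat's axis on the grinder's +x side (away from the chute). Pin 10 mm thick, 7 mm high, its top 3 mm tapered to 4.4 mm; its outer half shows beyond the carrier's flange from above. With the notch within 5 degrees the taper guides it in; farther off, the flange lands on the pin and cannot seat
- carrier: brass burr carrier, loose, about 320 g. Origin on its axis in the plane of the flange's underside, z up, +x to the notch, ears at +y and -y. Flange: radius 56 mm, 9 mm thick, flat top, feed opening of radius 12 mm in the middle with a spoked hub 1 mm below the top, fit to press on; under it a tube, radius 15 mm, 55 mm long, in the bore. At the start: flange about 10 mm above the rim, level to 2 degrees, notch anywhere 29 degrees or more from the pin
- notch (a point): middle of the one notch in the flange's rim (14 mm wide, 8 mm deep, straight sides), 55 mm from the carrier's axis on its +x, in the plane of the flange's underside; it comes to pin when seated. Then a press of about 6 to 10 N on the middle of the carrier (or evenly on both sides) snaps it past the balls and home
- ear_left (a point): top centre of one of two equal brass ears on the flange, at the carrier's +y, 38 mm from its axis, 23.5 mm above its origin. Ear: a rib 30 mm long radially (23 to 53 mm from the axis), 8 mm thick, 14.5 mm above the flange's top. A fingertip pushes its flat side; the carrier turns easily either way, without stops, and stays where it is left
- ear_right (a point): top centre of the other ear, the same, at the carrier's -y
- hopper: bean hopper of smoked plastic standing upside down on its lid beside the grinder, 132 mm across, 135 mm high, loose; origin at the centre of its underside; leave it alone
- collar: adjusting collar, dark ring lying flat on the counter on the grinder's other side, 168 mm across, 130 mm bore, 26 mm high, loose; origin at the centre of its underside; leave it alone
- tamper: coffee tamper standing on its steel base, 58 mm across, 85 mm high with a wooden handle, loose; origin at the centre of its underside; leave it alone
- brush: wooden cleaning brush lying on the counter, about 160 mm long, loose; origin under its middle; leave it alone
There are look-alikes about, which are no part of the job. Of the things like the carrier, leave any that is black, brown or turquoise; of the rest the smaller one is meant.

How it is judged:
At the end, for the whole second after the job is handed in: the carrier lies at rest with its flange down on the rim (within 1.5 mm of its seat and within 0.025 rad of level) and its notch around the pin (within 5 mm), hand away (z of carrier in the frame of seat between -0.003 and 0.0015 m and angle between carrier's own z axis and vertical below 0.025 rad and horizontal distance between notch and pin below 0.005 m and linear speed of carrier below 0.01 m/s and angular speed of carrier below 0.1 rad/s); the robot touches nothing.
It fails at once if the carrier was lifted (more than 8 mm above where it rested) (z of carrier in the frame of seat above 0.0185 m).
It fails at once if the carrier was forced (more than 45 N from the fingers) (contact force between the fingers and carrier above 45 N).
It fails at once if a loose thing on the counter was moved by more than 20 mm (distance of any of hopper, collar, tamper, brush from where it was at the start of the episode above 0.02 m).
It also fails if it takes over 54 s, if anything falls off the work surface, if the arm or the gripper's body presses on something with over 40 N, if the wrist force passes 120 N, or if a joint passes its speed limit or range.

## Working session

There is one attempt and no reset: what is moved stays moved. The work goes in short steps, Python scripts to look and compute and a tool call to move; the robot and the scene stay as the last step left them, time stands still between calls to the robot, and variables do not carry over. Pictures are saved under pics/ and viewed, and the job is handed in when it is done.

Besides the shell and the picture viewer there is one more tool, called after "Call:" by a JSON object that holds its "fn" and its "kwargs". jog_arm: Moves the arm, as the interface text tells. Its arguments: {"type":"object","properties":{"series":{"type":"array"},"force":{"type":"number"}},"required":["series"]}

```bash
mkdir -p pics; ls; python3 - <<'E'
from workcell import *
import cv2
for n in("side","top"):
    im=camera(n); cv2.imwrite(f"pics/{n}0.png",im[:,:,::-1]); c=calibration(n); print(n,c)
s=observe(); print(s)
E
```

```text
pics
side {'K': array([[380.91285048,   0.        , 322.19724554],
       [  0.        , 380.91285048, 210.04848952],
       [  0.        ,   0.        ,   1.        ]]), 'dist_coeffs': array([0.02144958, 0.        , 0.        , 0.        , 0.        ]), 'R': array([[ 0.8793396 , -0.47610721,  0.00915349],
       [-0.2521891 , -0.48191028, -0.83914429],
       [ 0.40393381,  0.7355844 , -0.54383185]]), 't': array([-0.45223401,  0.28416311,  0.66978475])}
top {'K': array([[393.98509625,   0.        , 320.09897757],
       [  0.        , 393.98509625, 202.79818123],
       [  0.        ,   0.        ,   1.        ]]), 'dist_coeffs': array([0.01259893, 0.        , 0.        , 0.        , 0.        ]), 'R': array([[ 0.01470282, -0.99988499,  0.00371983],
       [-0.99166297, -0.01505803, -0.1279758 ],
       [ 0.1280171 , -0.00180721, -0.99177031]]), 't': array([0.06916072, 0.5614388 , 1.14134363])}
{'time_s': 0.1, 'qpos': array([ 1.04027393e+00,  3.08928257e-01,  1.63505655e+00,  2.20237069e-05,
        1.19970769e+00, -6.97215590e-02]), 'qvel': array([ 4.23498771e-05, -6.07964476e-04, -5.04623841e-03,  1.24801800e-03,
       -3.40424189e-04,  1.37345051e-04]), 'tau': array([-4.10710418e-04, -4.16407371e+01, -2.77645916e+01, -4.14454621e-05,
        4.04742634e-03, -8.68073357e-06]), 'position': array([0.27756826, 0.55915015, 0.23015678]), 'ee_rot': array([ 2.28371154e-01,  9.73573579e-01, -9.99959912e-04, -3.20195602e-04]), 'force': array([ 0.52734312, -0.95112666, -0.23956362]), 'ft_torque': array([ 0.03355119,  0.02755133, -0.01751029]), 'gripper_width': 0.9963536999081597}
```

View pics/side0.png

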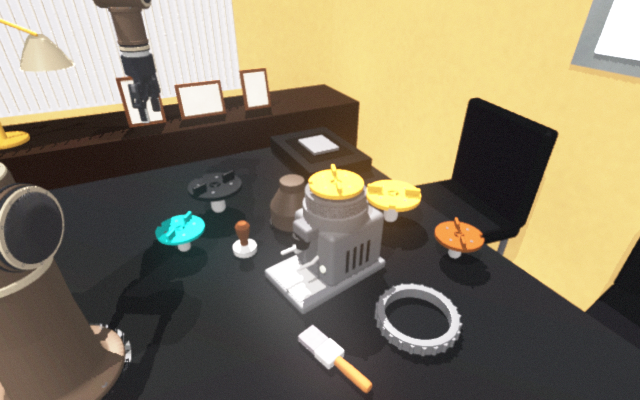

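View pics/top0.png

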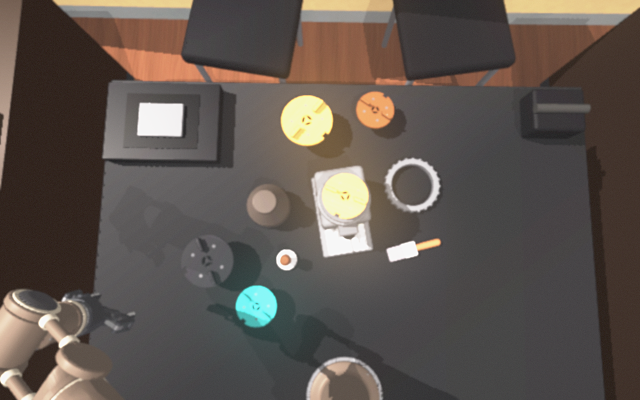

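Carrier-like things (top view): brass on the grinder (345,197), larger brass (307,121), brown (375,110), turquoise (257,306), black (207,261). Excluding the colours leaves the two brass ones. The smaller, on the grinder, is meant, and I'll confirm it in a crop.

```bash
python3 - <<'E'
import cv2
a=cv2.imread("pics/top0.png")[155:265,290:400]; cv2.imwrite("pics/topc.png",cv2.resize(a,(600,600),interpolation=cv2.INTER_CUBIC))
a=cv2.imread("pics/side0.png")[155:255,280:400]; cv2.imwrite("pics/sidec.png",cv2.resize(a,(720,600),interpolation=cv2.INTER_CUBIC))
E
```

```text
(no output)
```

View pics/topc.png

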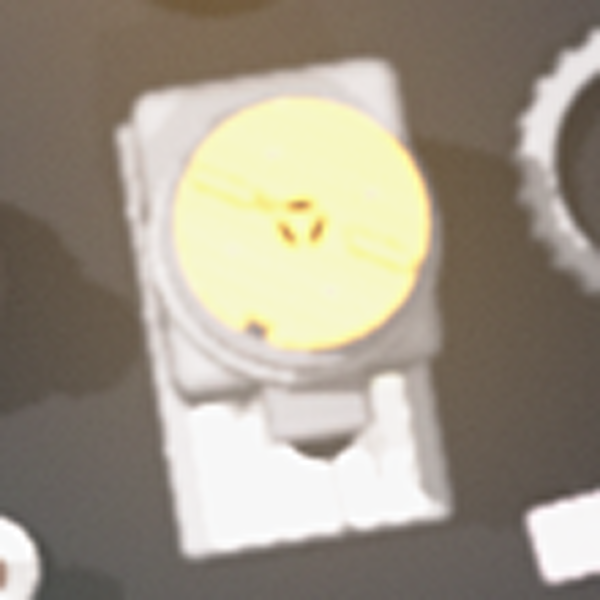

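View pics/sidec.png

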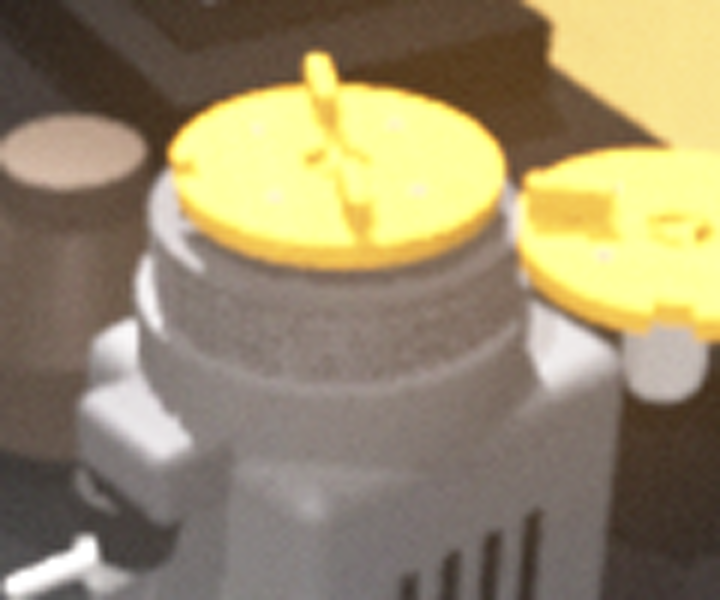

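The crop confirms it: the smaller brass carrier sits on the grinder, hub at about (345,196) top and (336,181) side. Its notch is a dark spot at crop (257,328), on the chute side. Next I triangulate and work out the yaws.

```bash
cat > h.py <<'E'
import numpy as np, cv2
from workcell import *
def ray(n,p):
    c=calibration(n); u=cv2.undistortPoints(np.array([[p]],float),c["K"],c["dist_coeffs"])[0,0]
    R=np.array(c["R"]);t=np.array(c["t"]); return -R.T@t, R.T@np.array([u[0],u[1],1.])
def onz(n,p,z):
    o,d=ray(n,p); return o+d*(z-o[2])/d[2]
def tri(pt,ps):
    A=[];b=[]
    for n,p in(("top",pt),("side",ps)):
        o,d=ray(n,p); d/=np.linalg.norm(d); M=np.eye(3)-np.outer(d,d); A.append(M); b.append(M@o)
    return np.linalg.lstsq(np.vstack(A),np.hstack(b),rcond=None)[0]
def proj(n,X):
    c=calibration(n); return cv2.projectPoints(np.array(X,float).reshape(-1,1,3),cv2.Rodrigues(np.array(c["R"]))[0],np.array(c["t"]),c["K"],c["dist_coeffs"])[0][:,0]
E
python3 - <<'E'
from h import *
T=lambda x,y:(290+x*110/600-.4,155+y*110/600-.4)
S=lambda x,y:(280+x/6-.4,155+y/6-.4)
print("hub tri",tri(T(301,222),S(338,158)))
h=onz("top",T(301,222),.233);print("hub top",h, "side",onz("side",S(338,158),.233))
# ellipse extents at z=.234
for p in((175,222),(431,222),(303,95),(310,350)): print(p,onz("top",T(*p),.234))
n=onz("top",T(257,328),.232);print("notch",n,np.hypot(*(n-h)[:2]),np.degrees(np.arctan2(*(n-h)[1::-1])))
a=onz("top",T(195,180),.2485);b=onz("top",T(415,262),.2485);d=b-a;print("ears",a,b,np.hypot(*d[:2]),np.degrees(np.arctan2(d[1],d[0])))
n2=onz("side",S(182,165),.234);print("notch side",n2)
e=[onz("side",S(*p),.2485) for p in((318,57),(358,200))];print("ears side",e)
a=onz("top",T(185,555),0.);b=onz("top",T(450,515),0.);d=a-b;print("foot",a,b,np.hypot(*d[:2]),np.degrees(np.arctan2(d[1],d[0]))-90)
E
```

```text
hub tri [0.55390551 0.0170767  0.23345818]
hub top [0.55466663 0.01671034 0.233     ] side [0.55355002 0.0179349  0.233     ]
(175, 222) [0.55364141 0.07423884 0.234     ]
(431, 222) [ 0.55541921 -0.04252231  0.234     ]
(303, 95) [0.61352687 0.01625483 0.234     ]
(310, 350) [0.49601938 0.01231115 0.234     ]
notch [0.50585538 0.03630291 0.232     ] 0.05259664654192631 158.12974474292457
ears [0.57074147 0.06558515 0.2485    ] [ 0.53500472 -0.03350446  0.2485    ] 0.10533691611617238 -109.83188132210472
notch side [0.50329576 0.03643723 0.234     ]
ears side [array([0.5700531 , 0.06132358, 0.2485    ]), array([ 0.5305167 , -0.03341881,  0.2485    ])]
foot [0.40174127 0.06473142 0.        ] [ 0.42597979 -0.08238382  0.        ] 0.14909862318968475 9.355928541528286
```

Call:
{"fn": "jog_arm", "kwargs": {"series": [{"dz":-0.3,"hand":0.2},{"dz":-0.3,"hand":0.2},{"dx":-0.26,"dy":-0.2,"hand":0.2},{"dx":-0.26,"dy":-0.2,"hand":0.2},{"dx":-0.26,"dy":-0.2,"hand":0.2}]}}

```text
schema error: expected keys wx, wy, wz, dx, dy, dz, hand
```

Call:
{"fn": "jog_arm", "kwargs": {"series": [{"dx":-0.26,"dy":-0.2,"hand":0.2},{"dx":-0.26,"dy":-0.2,"hand":0.2},{"dx":-0.26,"dy":-0.2,"hand":0.2},{"dx":-0.26,"dy":-0.2,"hand":0.2},{"dx":-0.26,"dy":-0.2,"hand":0.2}]}}

```text
schema error: expected keys wx, wy, wz, dx, dy, dz, hand
```

Call:
{"fn": "jog_arm", "kwargs": {"series": [{"wx":0,"wy":0,"wz":0,"dx":0,"dy":0,"dz":-0.3,"hand":0.2},{"wx":0,"wy":0,"wz":0,"dx":0,"dy":0,"dz":-0.3,"hand":0.2},{"wx":0,"wy":0,"wz":0,"dx":-0.26,"dy":-0.2,"dz":0,"hand":0.2},{"wx":0,"wy":0,"wz":0,"dx":-0.26,"dy":-0.2,"dz":0,"hand":0.2},{"wx":0,"wy":0,"wz":0,"dx":-0.26,"dy":-0.2,"dz":0,"hand":0.2}]}}

```text
time_s: 0.6
position: [0.3407, 0.4268, 0.3196]
ee_rot: [0.223, 0.975, -0.004, -0.001]
force: [0.4, 0.2, -0.1]
gripper_width: 0.599
```

Call:
{"fn": "jog_arm", "kwargs": {"series": [{"wx":0,"wy":0,"wz":0,"dx":-0.26,"dy":-0.2,"dz":0,"hand":0.2},{"wx":0,"wy":0,"wz":0,"dx":-0.26,"dy":-0.2,"dz":0,"hand":0.2},{"wx":0,"wy":0,"wz":0,"dx":-0.26,"dy":-0.2,"dz":0,"hand":0.2},{"wx":0,"wy":0,"wz":0,"dx":-0.26,"dy":-0.2,"dz":0,"hand":0.2},{"wx":0,"wy":0,"wz":0,"dx":-0.26,"dy":-0.2,"dz":0,"hand":0.2}]}}

```text
time_s: 1.1
position: [0.4507, 0.2012, 0.3193]
ee_rot: [0.222, 0.975, -0.004, -0.001]
force: [1.2, 0.4, -0.0]
gripper_width: 0.603
```

Call:
{"fn": "jog_arm", "kwargs": {"series": [{"wx":0,"wy":0,"wz":0,"dx":-0.24,"dy":-0.17,"dz":0,"hand":0.2},{"wx":0,"wy":0,"wz":0,"dx":-0.24,"dy":-0.17,"dz":0,"hand":0.2},{"wx":0,"wy":0,"wz":0,"dx":-0.24,"dy":-0.17,"dz":0,"hand":0.2},{"wx":0,"wy":0,"wz":0,"dx":-0.24,"dy":-0.17,"dz":0,"hand":0.2},{"wx":0,"wy":0,"wz":0,"dx":-0.2,"dy":-0.12,"dz":0,"hand":0.2}]}}

```text
time_s: 1.6
position: [0.5567, 0.0072, 0.3182]
ee_rot: [0.223, 0.975, -0.004, -0.003]
force: [-0.0, 1.2, 0.4]
gripper_width: 0.607
```

Call:
{"fn": "jog_arm", "kwargs": {"series": [{"wx":0,"wy":0,"wz":-0.095,"dx":0,"dy":0,"dz":0,"hand":0.2},{"wx":0,"wy":0,"wz":-0.095,"dx":0,"dy":0,"dz":0,"hand":0.2},{"wx":0,"wy":0,"wz":-0.095,"dx":0,"dy":0,"dz":0,"hand":0.2},{"wx":0,"wy":0,"wz":-0.095,"dx":0,"dy":0,"dz":0,"hand":0.2},{"wx":0,"wy":0,"wz":-0.095,"dx":0,"dy":0,"dz":0,"hand":0.2}]}}

```text
time_s: 2.1
position: [0.5574, 0.0001, 0.314]
ee_rot: [-0.151, 0.989, -0.003, -0.007]
force: [0.2, -0.2, 0.1]
gripper_width: 0.601
```

```bash
cat >> h.py <<'E'
from scipy.spatial.transform import Rotation
def st(c=(.554,.017)):
    s=observe(); R=Rotation.from_quat(s["ee_rot"]).as_matrix(); 
    print("t",s["time_s"],"pos",s["position"].round(4),"psi",np.degrees(np.arctan2(R[1,1],R[0,1])).round(1),"zax",R[:,2].round(4),"q6",s["qpos"][5].round(2),"F",s["force"].round(2),"T",s["ft_torque"].round(2),"w",round(s["gripper_width"],3))
    d=np.array([*c,s["position"][2]])-s["position"]; print("to centre, tool units",(R.T@d/.15).round(4))
E
python3 -c "
from h import *
st()"
```

```text
t 2.1 pos [5.574e-01 1.000e-04 3.140e-01] psi 107.3 zax [-0.0132 -0.0086 -0.9999] q6 -1.94 F [ 0.19 -0.19  0.13] T [-0.02 -0.02  0.  ] w 0.601
to centre, tool units [-0.012   0.1139 -0.0007]
```

```bash
cat >> h.py <<'E'
    w=np.cross(R[:,2],[0,0,-1]); print("level turn, tool units",(R.T@w/(np.pi/2)).round(4))
E
python3 -c "
from h import *
st()"
```

```text
t 2.1 pos [5.574e-01 1.000e-04 3.140e-01] psi 107.3 zax [-0.0132 -0.0086 -0.9999] q6 -1.94 F [ 0.19 -0.19  0.13] T [-0.02 -0.02  0.  ] w 0.601
to centre, tool units [-0.012   0.1139 -0.0007]
level turn, tool units [-0.0027 -0.0096 -0.    ]
```

Call:
{"fn": "jog_arm", "kwargs": {"series": [{"wx":-0.003,"wy":-0.01,"wz":-0.06,"dx":-0.012,"dy":0.114,"dz":0,"hand":0.2},{"wx":0,"wy":0,"wz":0,"dx":0,"dy":0,"dz":0,"hand":0.2},{"wx":0,"wy":0,"wz":0,"dx":0,"dy":0,"dz":0,"hand":0.2},{"wx":0,"wy":0,"wz":0,"dx":0,"dy":0,"dz":0,"hand":0.2},{"wx":0,"wy":0,"wz":0,"dx":0,"dy":0,"dz":0,"hand":0.2}]}}

```text
time_s: 2.6
position: [0.553, 0.0159, 0.3116]
ee_rot: [-0.197, 0.98, 0.0, -0.002]
force: [-0.1, 0.9, 0.5]
gripper_width: 0.605
```

```bash
python3 -c "
from h import *
st()
a=camera('side')[:,:,::-1];cv2.imwrite('pics/s1.png',cv2.resize(a[100:250,250:430],(720,600),interpolation=cv2.INTER_CUBIC))
st()"
```

```text
t 2.6 pos [0.553  0.0159 0.3116] psi 112.7 zax [-4.e-03 -3.e-04 -1.e+00] q6 -2.02 F [-0.1   0.86  0.49] T [-0.05  0.03 -0.04] w 0.605
to centre, tool units [-0.0091  0.0044 -0.    ]
level turn, tool units [ 0.0008 -0.0024  0.    ]
t 2.65 pos [0.553  0.0158 0.3116] psi 112.7 zax [-4.e-03 -2.e-04 -1.e+00] q6 -2.02 F [-1.08 -0.6  -0.06] T [-0.05  0.02 -0.01] w 0.597
to centre, tool units [-0.009   0.0046 -0.    ]
level turn, tool units [ 0.0009 -0.0024  0.    ]
```

View pics/s1.png

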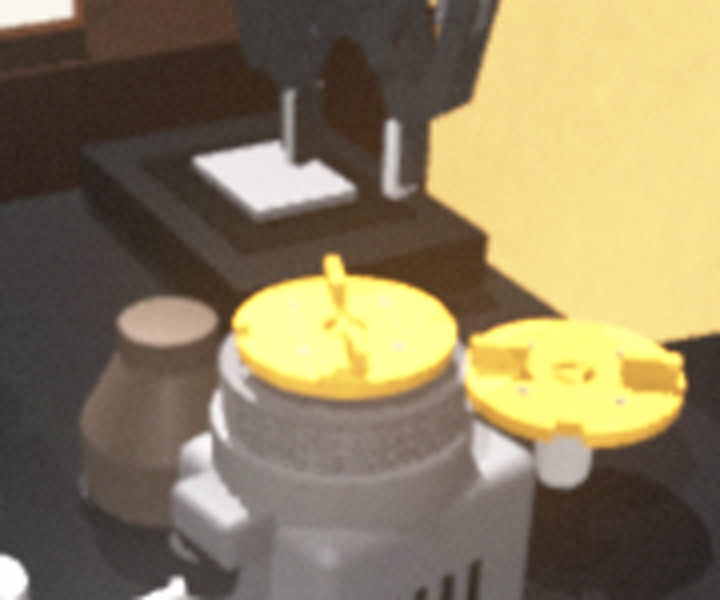

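The fingers hang over the carrier (crop (300,150) and (400,190)), straddling the hub. I'll go down now.

Call:
{"fn": "jog_arm", "kwargs": {"series": [{"wx":0.001,"wy":-0.002,"wz":0,"dx":-0.009,"dy":0.005,"dz":0.15,"hand":0.2},{"wx":0,"wy":0,"wz":0,"dx":0,"dy":0,"dz":0.15,"hand":0.2},{"wx":0,"wy":0,"wz":0,"dx":0,"dy":0,"dz":0.1,"hand":0.2},{"wx":0,"wy":0,"wz":0,"dx":0,"dy":0,"dz":0.03,"hand":0.2},{"wx":0,"wy":0,"wz":0,"dx":0,"dy":0,"dz":0,"hand":0.2}]}}

```text
time_s: 3.15
position: [0.5559, 0.0156, 0.2469]
ee_rot: [-0.195, 0.981, -0.001, 0.002]
force: [0.2, -0.2, -0.1]
gripper_width: 0.602
```

```bash
python3 -c "
from h import *
st()
a=camera('side')[:,:,::-1];cv2.imwrite('pics/s2.png',cv2.resize(a[130:230,280:400],(720,600),interpolation=cv2.INTER_CUBIC))
st()"
```

```text
t 3.15 pos [0.5559 0.0156 0.2469] psi 112.5 zax [ 0.0037 -0.0015 -1.    ] q6 -2.01 F [ 0.2  -0.22 -0.06] T [ 0.05 -0.03  0.02] w 0.602
to centre, tool units [ 0.008   0.0133 -0.0001]
level turn, tool units [-0.0018  0.0018  0.    ]
t 3.2 pos [0.5561 0.0156 0.2473] psi 112.5 zax [ 0.0043 -0.0016 -1.    ] q6 -2.01 F [ 0.67 -0.03  0.1 ] T [-0.02  0.03  0.01] w 0.596
to centre, tool units [ 0.0093  0.014  -0.0001]
level turn, tool units [-0.002   0.0021  0.    ]
```

View pics/s2.png

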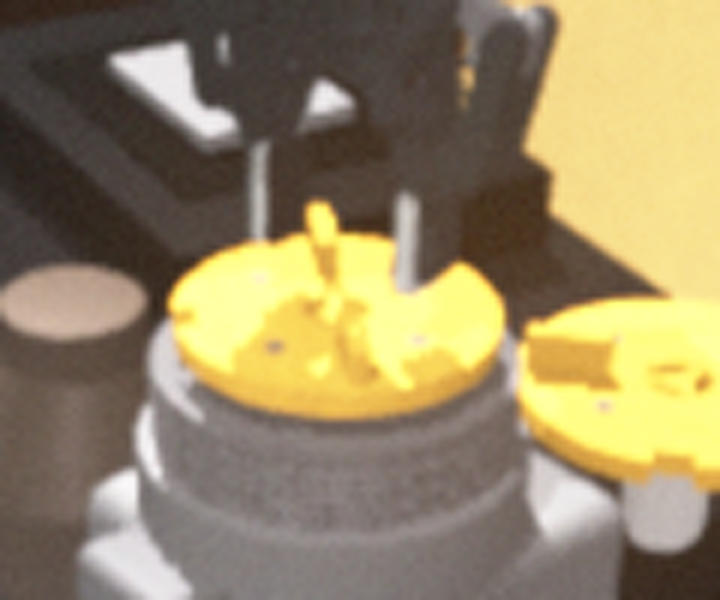

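```bash
python3 -c "
from h import *
u=np.array([np.cos(np.radians(112.5)),np.sin(np.radians(112.5)),0])
for r in(.025,.040,-.025,-.04):
  for z in (.247,.252,.257): print(r,z,((proj('side',np.array([.556,.0156,z])+r*u)[0]-[280,130]+.4)*6).round())
"
```

```text
0.025 0.247 [291. 251.]
0.025 0.252 [291. 238.]
0.025 0.257 [291. 225.]
0.04 0.247 [257. 238.]
0.04 0.252 [257. 225.]
0.04 0.257 [257. 212.]
-0.025 0.247 [409. 295.]
-0.025 0.252 [410. 282.]
-0.025 0.257 [410. 269.]
-0.04 0.247 [446. 309.]
-0.04 0.252 [447. 296.]
-0.04 0.257 [448. 282.]
```

The tips match the model at about 5 mm above the TCP, as expected. I'll go down 13 mm and correct the centring.

Call:
{"fn": "jog_arm", "kwargs": {"series": [{"wx":-0.002,"wy":0.002,"wz":0,"dx":0.009,"dy":0.014,"dz":0,"hand":0.2},{"wx":0,"wy":0,"wz":0,"dx":0,"dy":0,"dz":0.03,"hand":0.2},{"wx":0,"wy":0,"wz":0,"dx":0,"dy":0,"dz":0.03,"hand":0.2},{"wx":0,"wy":0,"wz":0,"dx":0,"dy":0,"dz":0.03,"hand":0.2},{"wx":0,"wy":0,"wz":0,"dx":0,"dy":0,"dz":0,"hand":0.2}]}}

```text
time_s: 3.7
position: [0.5561, 0.017, 0.2363]
ee_rot: [-0.195, 0.981, -0.001, 0.003]
force: [-0.3, -0.2, -2.0]
gripper_width: 0.6
```

```bash
python3 -c "
from h import *
st()"
```

```text
t 3.7 pos [0.5561 0.017  0.2363] psi 112.5 zax [ 6.1e-03 -1.0e-04 -1.0e+00] q6 -2.01 F [-0.26 -0.2  -1.97] T [-0.03 -0.01 -0.04] w 0.6
to centre, tool units [ 0.013   0.0056 -0.0001]
level turn, tool units [-0.0015  0.0036  0.    ]
```

Call:
{"fn": "jog_arm", "kwargs": {"series": [{"wx":-0.001,"wy":0.004,"wz":0,"dx":0.013,"dy":0.006,"dz":0.01,"hand":0.2},{"wx":0,"wy":0,"wz":0.06,"dx":0,"dy":0,"dz":0,"hand":0.2},{"wx":0,"wy":0,"wz":0.06,"dx":0,"dy":0,"dz":0,"hand":0.2},{"wx":0,"wy":0,"wz":0.06,"dx":0,"dy":0,"dz":0,"hand":0.2},{"wx":0,"wy":0,"wz":0.06,"dx":0,"dy":0,"dz":0,"hand":0.2}]}}

```text
time_s: 4.2
position: [0.5535, 0.0171, 0.2345]
ee_rot: [-0.001, 1.0, -0.001, -0.001]
force: [-0.3, -0.1, -0.1]
gripper_width: 0.6
```

```bash
python3 -c "
from h import *
st()"
```

```text
t 4.2 pos [0.5535 0.0171 0.2345] psi 90.1 zax [-0.0019 -0.0014 -1.    ] q6 -1.62 F [-0.33 -0.05 -0.07] T [-0.02 -0.04  0.02] w 0.6
to centre, tool units [-0.0033 -0.0008 -0.    ]
level turn, tool units [-0.0009 -0.0012  0.    ]
```

Call:
{"fn": "jog_arm", "kwargs": {"series": [{"wx":0,"wy":-0.001,"wz":0.06,"dx":-0.003,"dy":0,"dz":0,"hand":0.2},{"wx":0,"wy":0,"wz":0.06,"dx":0,"dy":0,"dz":0,"hand":0.2},{"wx":0,"wy":0,"wz":0.06,"dx":0,"dy":0,"dz":0,"hand":0.2},{"wx":0,"wy":0,"wz":0.06,"dx":0,"dy":0,"dz":0,"hand":0.2},{"wx":0,"wy":0,"wz":0.06,"dx":0,"dy":0,"dz":0,"hand":0.2}]}}

```text
time_s: 4.7
position: [0.5536, 0.0172, 0.2346]
ee_rot: [0.242, 0.97, -0.001, -0.0]
force: [0.2, -0.4, -0.9]
gripper_width: 0.602
```

```bash
python3 -c "
from h import *
st()
a=camera('side')[:,:,::-1];cv2.imwrite('pics/s3.png',cv2.resize(a[130:230,280:400],(720,600),interpolation=cv2.INTER_CUBIC))
"
```

```text
t 4.7 pos [0.5536 0.0172 0.2346] psi 62.0 zax [-0.0014 -0.0017 -1.    ] q6 -1.13 F [ 0.25 -0.35 -0.93] T [-0.    0.01  0.03] w 0.602
to centre, tool units [-0.0031 -0.0002 -0.    ]
level turn, tool units [-0.0014 -0.0003  0.    ]
```

View pics/s3.png

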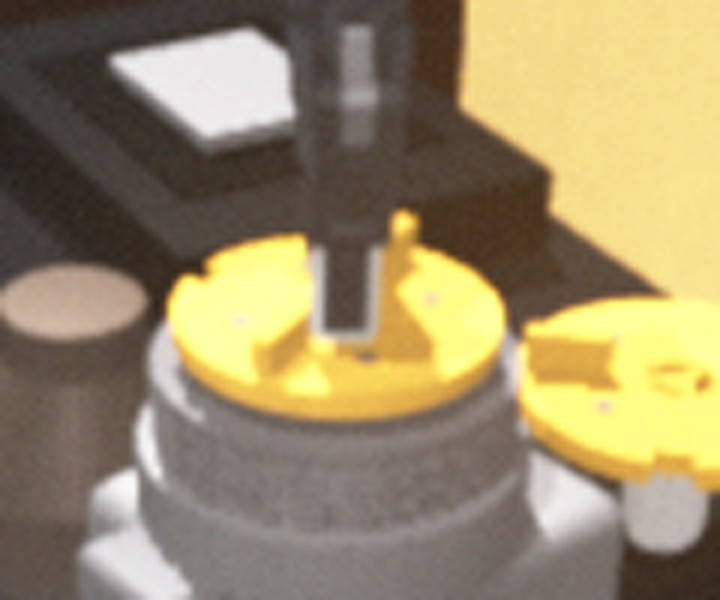

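The carrier is turning with the fingers: the notch has moved to crop (200,270). I'll keep going.

Call:
{"fn": "jog_arm", "kwargs": {"series": [{"wx":-0.001,"wy":0,"wz":0.06,"dx":-0.003,"dy":0,"dz":0,"hand":0.2},{"wx":0,"wy":0,"wz":0.06,"dx":0,"dy":0,"dz":0,"hand":0.2},{"wx":0,"wy":0,"wz":0.06,"dx":0,"dy":0,"dz":0,"hand":0.2},{"wx":0,"wy":0,"wz":0.06,"dx":0,"dy":0,"dz":0,"hand":0.2},{"wx":0,"wy":0,"wz":0.06,"dx":0,"dy":0,"dz":0,"hand":0.2}]}}

```text
time_s: 5.25
position: [0.5537, 0.0171, 0.2347]
ee_rot: [0.467, 0.884, -0.001, -0.001]
force: [-1.0, 0.4, 0.3]
gripper_width: 0.602
```

```bash
python3 -c "
from h import *
st()"
```

```text
t 5.25 pos [0.5537 0.0171 0.2347] psi 34.3 zax [-1.6e-03 -4.0e-04 -1.0e+00] q6 -0.65 F [-1.03  0.43  0.27] T [-0.03  0.    0.02] w 0.602
to centre, tool units [-0.0018  0.0011 -0.    ]
level turn, tool units [-0.001  -0.0003  0.    ]
```

Call:
{"fn": "jog_arm", "kwargs": {"series": [{"wx":-0.001,"wy":0,"wz":0.06,"dx":-0.002,"dy":0.001,"dz":0,"hand":0.2},{"wx":0,"wy":0,"wz":0.06,"dx":0,"dy":0,"dz":0,"hand":0.2},{"wx":0,"wy":0,"wz":0.06,"dx":0,"dy":0,"dz":0,"hand":0.2},{"wx":0,"wy":0,"wz":0.06,"dx":0,"dy":0,"dz":0,"hand":0.2},{"wx":0,"wy":0,"wz":0.06,"dx":0,"dy":0,"dz":0,"hand":0.2}]}}

```text
time_s: 5.75
position: [0.5534, 0.016, 0.2344]
ee_rot: [0.664, 0.748, -0.001, 0.0]
force: [0.4, 0.7, 0.6]
gripper_width: 0.601
```

Call:
{"fn": "jog_arm", "kwargs": {"series": [{"wx":0,"wy":0,"wz":0.06,"dx":-0.002,"dy":0,"dz":0,"hand":0.2},{"wx":0,"wy":0,"wz":0.06,"dx":0,"dy":0,"dz":0,"hand":0.2},{"wx":0,"wy":0,"wz":0.06,"dx":0,"dy":0,"dz":0,"hand":0.2},{"wx":0,"wy":0,"wz":0.06,"dx":0,"dy":0,"dz":0,"hand":0.2},{"wx":0,"wy":0,"wz":0.06,"dx":0,"dy":0,"dz":0,"hand":0.2}]}}

```text
time_s: 6.25
position: [0.5527, 0.0148, 0.2344]
ee_rot: [0.822, 0.569, -0.003, 0.001]
force: [0.4, -0.5, -0.6]
gripper_width: 0.596
```

```bash
python3 -c "
from h import *
st()
a=camera('side')[:,:,::-1];cv2.imwrite('pics/s4.png',cv2.resize(a[130:230,280:400],(720,600),interpolation=cv2.INTER_CUBIC))
a=camera('top')[:,:,::-1];cv2.imwrite('pics/t4.png',cv2.resize(a[155:265,290:400],(600,600),interpolation=cv2.INTER_CUBIC))
"
```

```text
t 6.25 pos [0.5527 0.0148 0.2344] psi -20.6 zax [-0.0042 -0.0047 -1.    ] q6 0.31 F [ 0.36 -0.48 -0.61] T [-0.06  0.1   0.17] w 0.596
to centre, tool units [ 0.0165  0.0032 -0.0001]
level turn, tool units [-0.0014  0.0038 -0.    ]
```

View pics/s4.png

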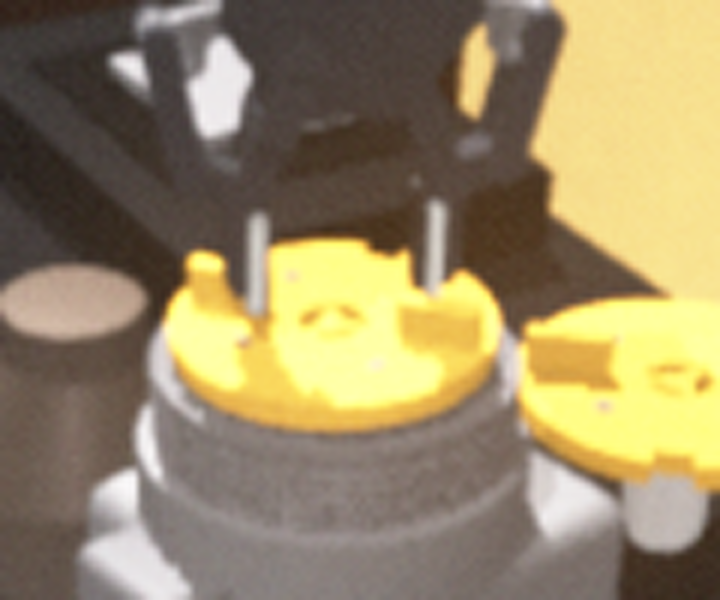

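View pics/t4.png

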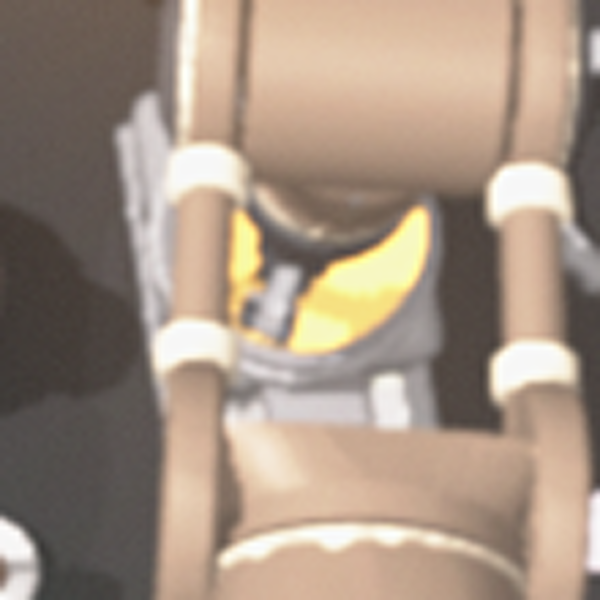

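```bash
python3 -c "
from h import *
S=lambda x,y:(280+x/6-.4,130+y/6-.4)
c=np.array([.554,.017])
for nm,p,z in(('notch',(388,250),.234),('earL end',(203,258),.2485),('earR',(450,306),.2485)):
  q=onz('side',S(*p),z); d=q[:2]-c; print(nm,q,np.hypot(*d),np.degrees(np.arctan2(d[1],d[0])))
"
```

```text
notch [0.59006292 0.04539005 0.234     ] 0.04589694181236114 38.211116922675814
earL end [0.51592499 0.04531016 0.2485    ] 0.04744651680241797 143.36785281897954
earR [ 0.57211876 -0.02226397  0.2485    ] 0.04324290349978761 -65.22855113786561
```

The notch is now at about 39° and the target is about 9°. I'll turn about 24° more and re-centre.

Call:
{"fn": "jog_arm", "kwargs": {"series": [{"wx":-0.001,"wy":0.004,"wz":0.04,"dx":0.016,"dy":0.003,"dz":0,"hand":0.2},{"wx":0,"wy":0,"wz":0.06,"dx":0,"dy":0,"dz":0,"hand":0.2},{"wx":0,"wy":0,"wz":0.06,"dx":0.002,"dy":0,"dz":0,"hand":0.2},{"wx":0,"wy":0,"wz":0.06,"dx":0.002,"dy":0,"dz":0,"hand":0.2},{"wx":0,"wy":0,"wz":0.03,"dx":0.002,"dy":0,"dz":0,"hand":0.2}]}}

```text
time_s: 6.85
position: [0.552, 0.015, 0.2344]
ee_rot: [0.916, 0.402, -0.004, 0.001]
force: [-0.9, -1.0, 0.5]
gripper_width: 0.601
```

```bash
python3 -c "
from h import *
st()
a=camera('side')[:,:,::-1];cv2.imwrite('pics/s5.png',cv2.resize(a[140:215,290:390],(800,600),interpolation=cv2.INTER_CUBIC))
"
```

```text
t 6.85 pos [0.552  0.015  0.2344] psi -42.7 zax [-0.0068 -0.0056 -1.    ] q6 0.7 F [-0.91 -0.98  0.5 ] T [-0.07  0.16  0.05] w 0.601
to centre, tool units [ 0.0192  0.0007 -0.0002]
level turn, tool units [-0.0008  0.0056 -0.    ]
```

View pics/s5.png

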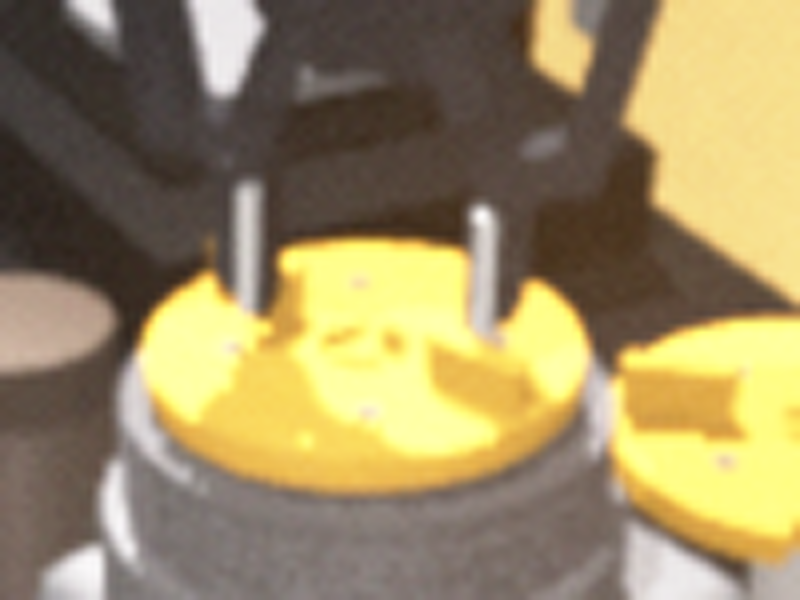

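```bash
cat >> h.py <<'E'
def Sc(x,y): return (290+x/8-.45,140+y/8-.45)
E
python3 -c "
from h import *
c=np.array([.554,.017])
a=onz('side',Sc(437,347),.2485);b=onz('side',Sc(530,380),.2485);print(a,b,np.hypot(*(a-b)[:2]),np.degrees(np.arctan2(*(b-a)[1::-1])), np.degrees(np.arctan2(*(b[:2]-c)[::-1])))
# predicted ear top outlines for yaws
for y in (20,15,10,5):
  t=np.radians(y-90);u=np.array([np.cos(t),np.sin(t),0]);v=np.array([-u[1],u[0],0])
  P=[np.array([.554,.017,.2485])+r*u+s*v for r in(.023,.053) for s in(-.004,.004)]+[np.array([.554,.017,.2485])-r*u+s*v for r in(.023,.053) for s in(-.004,.004)]
  print(y,((proj('side',P)-[290,140]+.45)*8).round().tolist())
"
```

```text
[ 0.54901258 -0.02087758  0.2485    ] [ 0.56028224 -0.04509144  0.2485    ] 0.026707987148747264 -65.04171946663655 -84.22263668369665
20 [[437.0, 313.0], [457.0, 302.0], [534.0, 353.0], [554.0, 341.0], [297.0, 255.0], [318.0, 245.0], [211.0, 220.0], [231.0, 210.0]]
15 [[431.0, 315.0], [453.0, 305.0], [520.0, 359.0], [543.0, 348.0], [302.0, 252.0], [324.0, 243.0], [222.0, 214.0], [244.0, 205.0]]
10 [[424.0, 317.0], [448.0, 308.0], [506.0, 364.0], [530.0, 354.0], [307.0, 250.0], [331.0, 241.0], [235.0, 208.0], [259.0, 200.0]]
5 [[417.0, 319.0], [443.0, 311.0], [490.0, 369.0], [517.0, 360.0], [312.0, 247.0], [338.0, 239.0], [248.0, 203.0], [273.0, 196.0]]
```

```bash
python3 - <<'E'
from h import *
im=cv2.imread('pics/s5.png')
def draw(im,yaw,z0,c=(.554,.017)):
    f=lambda P:((proj('side',P)-[290,140]+.45)*8).round().astype(int)
    th=np.linspace(0,2*np.pi,90); C=np.array([*c,0])
    for z in(.009,.0):
        cv2.polylines(im,[f([C+[.056*np.cos(t),.056*np.sin(t),z0+z] for t in th])],True,(255,0,0),1)
    t=np.radians(yaw);X=np.array([np.cos(t),np.sin(t),0]);Y=np.array([-X[1],X[0],0]);Z=np.array([0,0,1.])
    for s in(1,-1):
      for z in (.009,.0235):
        cv2.polylines(im,[f([C+s*Y*r+X*w+Z*(z0+z) for r,w in((.023,.004),(.053,.004),(.053,-.004),(.023,-.004))])],True,(0,0,255),1)
    cv2.polylines(im,[f([C+X*r+Y*w+Z*(z0+.009) for r,w in((.056,.007),(.048,.007),(.048,-.007),(.056,-.007))])],True,(0,200,0),2)
draw(im,17,.225); cv2.imwrite('pics/o5.png',im)
E
```

```text
(no output)
```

View pics/o5.png

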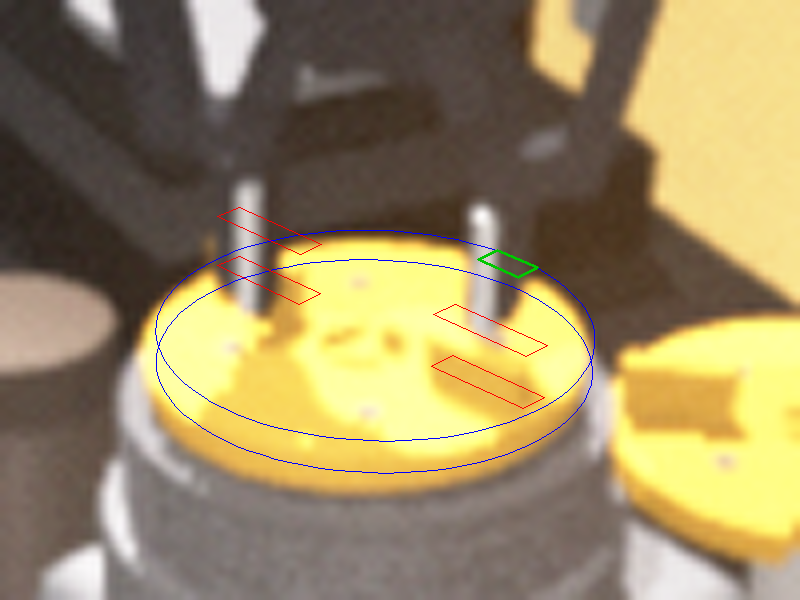

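The flange outline is shifted about 2 mm and tilted towards the camera compared with the model, because the tool drifted and is leaning on the ears. I'll back off, rise and look properly.

Call:
{"fn": "jog_arm", "kwargs": {"series": [{"wx":-0.001,"wy":0.005,"wz":-0.05,"dx":0.012,"dy":0.001,"dz":0,"hand":0.2},{"wx":0,"wy":0,"wz":-0.04,"dx":0.01,"dy":0,"dz":0,"hand":0.2},{"wx":0,"wy":0,"wz":0,"dx":0,"dy":0,"dz":-0.1,"hand":0.2},{"wx":0,"wy":0,"wz":0,"dx":0,"dy":0,"dz":-0.3,"hand":0.2},{"wx":0,"wy":0,"wz":0,"dx":0,"dy":0,"dz":-0.3,"hand":0.2}]}}

```text
time_s: 7.4
position: [0.5496, 0.0181, 0.3351]
ee_rot: [0.881, 0.472, -0.007, -0.005]
force: [0.3, -0.0, 0.7]
gripper_width: 0.599
```

```bash
python3 -c "
from h import *
st()
a=camera('side')[:,:,::-1];cv2.imwrite('pics/s6.png',cv2.resize(a[140:215,290:390],(800,600),interpolation=cv2.INTER_CUBIC))
"
```

```text
t 7.4 pos [0.5496 0.0181 0.3351] psi -33.6 zax [-0.0175  0.0015 -0.9998] q6 0.54 F [ 0.32 -0.04  0.69] T [ 0.   -0.07 -0.06] w 0.599
to centre, tool units [ 0.0103  0.0282 -0.0005]
level turn, tool units [-0.0098  0.0054  0.    ]
```

View pics/s6.png

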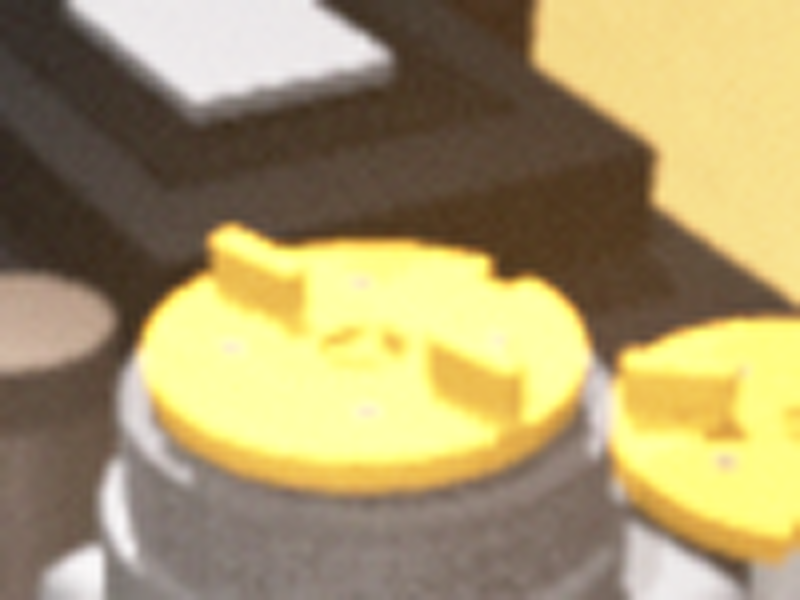

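```bash
python3 - <<'E'
from h import *
P=[onz('side',Sc(*p),.246) for p in((213,246),(300,277),(432,345),(520,378))]
d=P[3]-P[0];print(np.round(P,4).tolist(),np.hypot(*d[:2]),np.degrees(np.arctan2(d[1],d[0])))
q=onz('side',Sc(508,268),.232);c=(P[0]+P[3])/2
q2=onz('side',Sc(362,343),.231)
print(q,q2,np.degrees(np.arctan2(*(q-q2)[1::-1])))
E
```

```text
[[0.5279, 0.0562, 0.246], [0.5396, 0.0307, 0.246], [0.5509, -0.0156, 0.246], [0.5612, -0.0395, 0.246]] 0.10127748265671965 -70.82636642877864
[0.60448925 0.03295765 0.232     ] [0.55019567 0.01665694 0.231     ] 16.711476970615625
```

The carrier yaw is about 17–19°. I'll move the arm aside to compare it with the pin in the top view.

Call:
{"fn": "jog_arm", "kwargs": {"series": [{"wx":-0.01,"wy":0.005,"wz":0,"dx":0.27,"dy":-0.18,"dz":0,"hand":0.2},{"wx":0,"wy":0,"wz":0,"dx":0.27,"dy":-0.18,"dz":0,"hand":0.2},{"wx":0,"wy":0,"wz":0,"dx":0.27,"dy":-0.18,"dz":0,"hand":0.2},{"wx":0,"wy":0,"wz":0,"dx":0.27,"dy":-0.18,"dz":0,"hand":0.2},{"wx":0,"wy":0,"wz":0,"dx":0.27,"dy":-0.18,"dz":0,"hand":0.2}]}}

```text
time_s: 7.95
position: [0.5605, 0.2619, 0.3585]
ee_rot: [0.884, 0.468, 0.017, 0.009]
force: [0.6, -0.2, 0.5]
gripper_width: 0.599
```

```bash
python3 -c "
from h import *
st()
a=camera('top')[:,:,::-1];cv2.imwrite('pics/t7.png',cv2.resize(a[155:265,290:400],(600,600),interpolation=cv2.INTER_CUBIC))
"
```

```text
t 7.95 pos [0.5605 0.2619 0.3585] psi -34.2 zax [ 3.900e-02 -8.000e-04 -9.992e-01] q6 0.97 F [ 0.61 -0.22  0.47] T [-0.01  0.03 -0.  ] w 0.599
to centre, tool units [-1.3744e+00  8.8190e-01 -4.0000e-04]
level turn, tool units [ 0.0208 -0.0135 -0.    ]
```

View pics/t7.png

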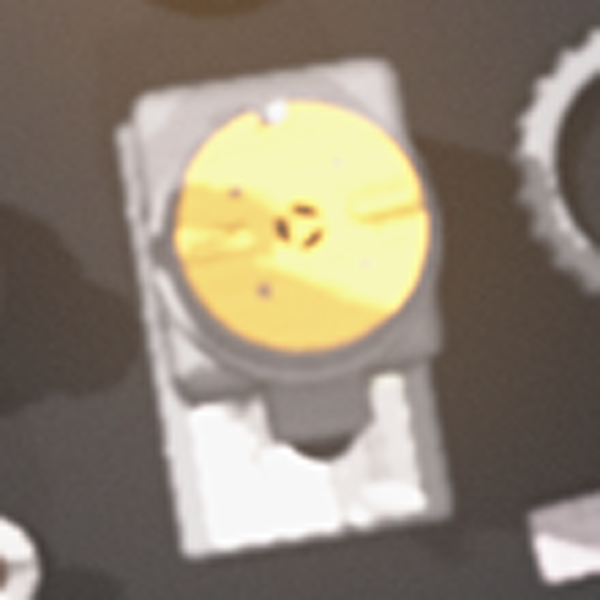

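```bash
python3 -c "
from h import *
a=cv2.imread('pics/t7.png')
" ; python3 -c "
import sys;sys.path.insert(0,'.')
from h import *
a=camera('top')[:,:,::-1];cv2.imwrite('pics/t7raw.png',a);a=a[165:225,315:375];cv2.imwrite('pics/t7b.png',cv2.resize(np.clip((a.astype(float)-90)*1.55,0,255).astype('uint8'),(600,600),interpolation=cv2.INTER_CUBIC))
"
```

```text
(no output)
```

View pics/t7b.png

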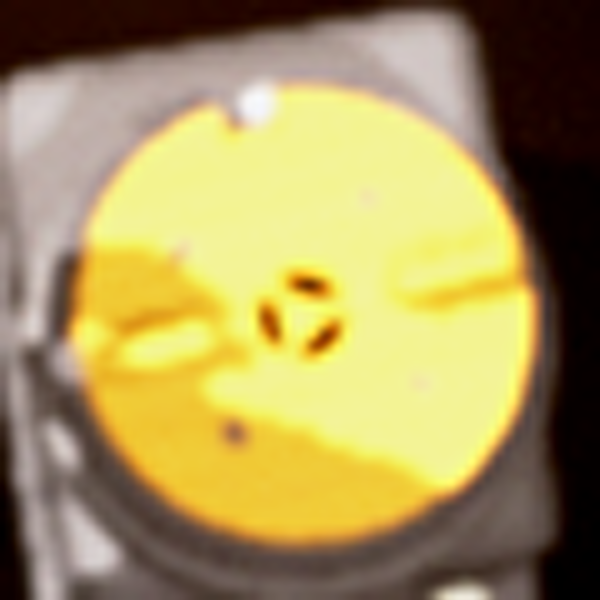

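```bash
python3 - <<'E'
from h import *
T=lambda x,y:(315+x/10-.45,165+y/10-.45)
g=lambda p,z:onz('top',T(*p),z)
h=g((302,317),.232)
pin=g((257,103),.222); nl=g((226,117),.233); 
for n,q in(('pin',pin),('notch left corner',nl)):
    d=q-h;print(n,q,np.hypot(*d[:2]),np.degrees(np.arctan2(d[1],d[0])))
for s in (17,14,11): 
    t=np.radians(s);X=np.array([np.cos(t),np.sin(t),0]);Y=np.array([-X[1],X[0],0]);C=np.array([h[0],h[1],.234])
    P=[C+X*r+Y*w for r,w in((.0555,.007),(.048,.007),(.048,-.007),(.0555,-.007))]+[C+s2*Y*r+np.array([0,0,.0145])+X*w for s2,r,w in((1,.023,.004),(1,.053,.004),(1,.023,-.004),(1,.053,-.004),(-1,.023,.004),(-1,.053,.004),(-1,.023,-.004),(-1,.053,-.004))]
    print(s,((proj('top',P)-[315,165]+.45)*10).round().astype(int).tolist())
E
```

```text
pin [0.60854343 0.0278452  0.222     ] 0.05721526158063389 11.219953283016427
notch left corner [0.60262538 0.03616482 0.233     ] 0.053840532632363304 21.179764960785285
17 [[212, 113], [221, 141], [274, 126], [266, 98], [212, 318], [94, 351], [221, 349], [103, 382], [392, 266], [508, 233], [401, 297], [518, 263]]
14 [[223, 109], [230, 137], [285, 125], [278, 96], [211, 313], [92, 340], [219, 344], [100, 372], [394, 271], [512, 243], [401, 302], [520, 274]]
11 [[234, 105], [240, 134], [295, 124], [289, 95], [211, 308], [91, 329], [217, 340], [97, 361], [396, 275], [516, 254], [402, 307], [522, 286]]
```

Top view (10x crop): hub (302,317), pin white at (257,103), left notch corner (226,117), right ear shadow line (405,300)–(520,278). The carrier yaw is about 14° and the pin is at 9–11°, so it needs about 4° more clockwise. I'll go back.

Call:
{"fn": "jog_arm", "kwargs": {"series": [{"wx":0.02,"wy":-0.013,"wz":0,"dx":-0.27,"dy":0.17,"dz":0,"hand":0.2},{"wx":0,"wy":0,"wz":0,"dx":-0.27,"dy":0.18,"dz":0.05,"hand":0.2},{"wx":0,"wy":0,"wz":0,"dx":-0.27,"dy":0.18,"dz":0.05,"hand":0.2},{"wx":0,"wy":0,"wz":0,"dx":-0.27,"dy":0.18,"dz":0.05,"hand":0.2},{"wx":0,"wy":0,"wz":0,"dx":-0.24,"dy":0.16,"dz":0,"hand":0.2}]}}

```text
time_s: 8.55
position: [0.5603, 0.0291, 0.3379]
ee_rot: [0.877, 0.48, 0.004, -0.001]
force: [0.4, -0.4, -1.0]
gripper_width: 0.603
```

Call:
{"fn": "jog_arm", "kwargs": {"series": [{"wx":0,"wy":0,"wz":0,"dx":0,"dy":0,"dz":0,"hand":0.2},{"wx":0,"wy":0,"wz":0,"dx":0,"dy":0,"dz":0,"hand":0.2},{"wx":0,"wy":0,"wz":0,"dx":0,"dy":0,"dz":0,"hand":0.2},{"wx":0,"wy":0,"wz":0,"dx":0,"dy":0,"dz":0,"hand":0.2},{"wx":0,"wy":0,"wz":0,"dx":0,"dy":0,"dz":0,"hand":0.2}]}}

```text
time_s: 9.05
position: [0.5603, 0.0233, 0.3408]
ee_rot: [0.879, 0.477, 0.005, 0.001]
force: [-0.1, 0.4, -0.3]
gripper_width: 0.598
```

```bash
python3 -c "
from h import *
st()"
```

```text
t 9.05 pos [0.5603 0.0233 0.3408] psi -33.0 zax [ 0.0099  0.0032 -0.9999] q6 0.54 F [-0.12  0.37 -0.35] T [ 0.   -0.   -0.01] w 0.598
to centre, tool units [-0.0581 -0.0123 -0.0006]
level turn, tool units [ 0.0042 -0.0052  0.    ]
```

Call:
{"fn": "jog_arm", "kwargs": {"series": [{"wx":0.004,"wy":-0.005,"wz":0,"dx":-0.058,"dy":-0.012,"dz":0.1,"hand":0.2},{"wx":0,"wy":0,"wz":0,"dx":0,"dy":0,"dz":0.2,"hand":0.2},{"wx":0,"wy":0,"wz":0,"dx":0,"dy":0,"dz":0.2,"hand":0.2},{"wx":0,"wy":0,"wz":0,"dx":0,"dy":0,"dz":0.06,"hand":0.2},{"wx":0,"wy":0,"wz":0,"dx":0,"dy":0,"dz":0,"hand":0.2}]}}

```text
time_s: 9.55
position: [0.5527, 0.0197, 0.2522]
ee_rot: [0.877, 0.481, -0.001, 0.0]
force: [-0.4, 0.3, 0.5]
gripper_width: 0.6
```

```bash
python3 -c "
from h import *
st()"
```

```text
t 9.55 pos [0.5527 0.0197 0.2522] psi -32.5 zax [-1.4e-03 -9.0e-04 -1.0e+00] q6 0.53 F [-0.44  0.34  0.53] T [-0.01  0.01 -0.01] w 0.6
to centre, tool units [-0.0102  0.0171  0.    ]
level turn, tool units [-0.0004  0.001  -0.    ]
```

Call:
{"fn": "jog_arm", "kwargs": {"series": [{"wx":0,"wy":0.001,"wz":0,"dx":-0.011,"dy":0.015,"dz":0.03,"hand":0.2},{"wx":0,"wy":0,"wz":0,"dx":0,"dy":0,"dz":0.04,"hand":0.2},{"wx":0,"wy":0,"wz":0,"dx":0,"dy":0,"dz":0.03,"hand":0.2},{"wx":0,"wy":0,"wz":0,"dx":0,"dy":0,"dz":0,"hand":0.2},{"wx":0,"wy":0,"wz":0,"dx":0,"dy":0,"dz":0,"hand":0.2}]}}

```text
time_s: 10.05
position: [0.5559, 0.0169, 0.2394]
ee_rot: [0.877, 0.481, 0.002, 0.001]
force: [-0.3, -0.2, 0.2]
gripper_width: 0.601
```

```bash
python3 -c "
from h import *
st((.553,.017))"
```

```text
t 10.05 pos [0.5559 0.0169 0.2394] psi -32.5 zax [ 0.005  0.    -1.   ] q6 0.52 F [-0.26 -0.23  0.24] T [0.04 0.   0.02] w 0.601
to centre, tool units [-0.01   -0.0167 -0.0001]
level turn, tool units [ 0.0027 -0.0017  0.    ]
```

Call:
{"fn": "jog_arm", "kwargs": {"series": [{"wx":0.003,"wy":-0.002,"wz":0,"dx":-0.01,"dy":-0.017,"dz":0.03,"hand":0.2},{"wx":0,"wy":0,"wz":0.04,"dx":0,"dy":0,"dz":0,"hand":0.2},{"wx":0,"wy":0,"wz":0.04,"dx":0,"dy":0,"dz":0,"hand":0.2},{"wx":0,"wy":0,"wz":0.04,"dx":0,"dy":0,"dz":0,"hand":0.2},{"wx":0,"wy":0,"wz":0.025,"dx":0,"dy":0,"dz":0,"hand":0.2}]}}

```text
time_s: 10.55
position: [0.5518, 0.0164, 0.2355]
ee_rot: [0.927, 0.375, -0.002, 0.0]
force: [-0.4, 0.4, 0.3]
gripper_width: 0.605
```

```bash
python3 -c "
from h import *
st((.553,.017))
a=camera('side')[:,:,::-1];cv2.imwrite('pics/s8.png',cv2.resize(a[140:215,290:390],(800,600),interpolation=cv2.INTER_CUBIC))
"
```

```text
t 10.55 pos [0.5518 0.0164 0.2355] psi -46.0 zax [-0.0027 -0.0017 -1.    ] q6 0.76 F [-0.38  0.35  0.29] T [0.07 0.04 0.08] w 0.605
to centre, tool units [ 0.0085  0.0024 -0.    ]
level turn, tool units [-0.0004  0.002  -0.    ]
```

View pics/s8.png

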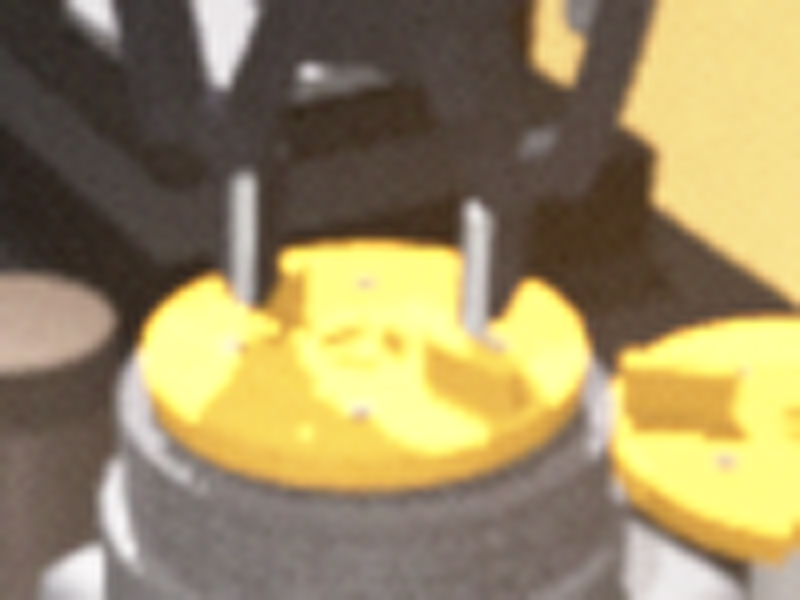

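The screw dot moved from (367,411) to (360,411), about 3°. I'll nudge it about 2.5° more, then back off, rise and shut the fingers.

Call:
{"fn": "jog_arm", "kwargs": {"series": [{"wx":0,"wy":0.002,"wz":0.015,"dx":0.008,"dy":0.002,"dz":0,"hand":0.2},{"wx":0,"wy":0,"wz":0.013,"dx":0,"dy":0,"dz":0,"hand":0.2},{"wx":0,"wy":0,"wz":-0.05,"dx":0,"dy":0,"dz":0,"hand":0.2},{"wx":0,"wy":0,"wz":-0.05,"dx":0,"dy":0,"dz":0,"hand":0.2},{"wx":0,"wy":0,"wz":0,"dx":0,"dy":0,"dz":-0.1,"hand":0.2}]}}

```text
time_s: 11.1
position: [0.5514, 0.0172, 0.2488]
ee_rot: [0.904, 0.427, -0.002, -0.001]
force: [-0.7, -0.2, -0.3]
gripper_width: 0.598
```

Call:
{"fn": "jog_arm", "kwargs": {"series": [{"wx":0,"wy":0,"wz":0,"dx":0,"dy":0,"dz":-0.3,"hand":0.2},{"wx":0,"wy":0,"wz":0,"dx":0,"dy":0,"dz":0,"hand":-1},{"wx":0,"wy":0,"wz":0,"dx":0,"dy":0,"dz":0,"hand":-1},{"wx":0,"wy":0,"wz":0,"dx":0,"dy":0,"dz":0,"hand":-1},{"wx":0,"wy":0,"wz":0,"dx":0,"dy":0,"dz":0,"hand":-1}]}}

```text
time_s: 11.6
position: [0.5542, 0.0175, 0.3013]
ee_rot: [0.906, 0.423, 0.002, 0.0]
force: [0.7, -0.1, -0.8]
gripper_width: 0.003
```

```bash
python3 -c "
from h import *
st((.553,.017))
a=camera('side')[:,:,::-1];cv2.imwrite('pics/s9.png',cv2.resize(a[140:215,290:390],(800,600),interpolation=cv2.INTER_CUBIC))
"
```

```text
t 11.6 pos [0.5542 0.0175 0.3013] psi -39.9 zax [ 0.0046  0.0019 -1.    ] q6 0.65 F [ 0.74 -0.09 -0.78] T [-0.02 -0.01 -0.01] w 0.003
to centre, tool units [-0.0079 -0.004  -0.    ]
level turn, tool units [ 0.0015 -0.0028 -0.    ]
```

View pics/s9.png

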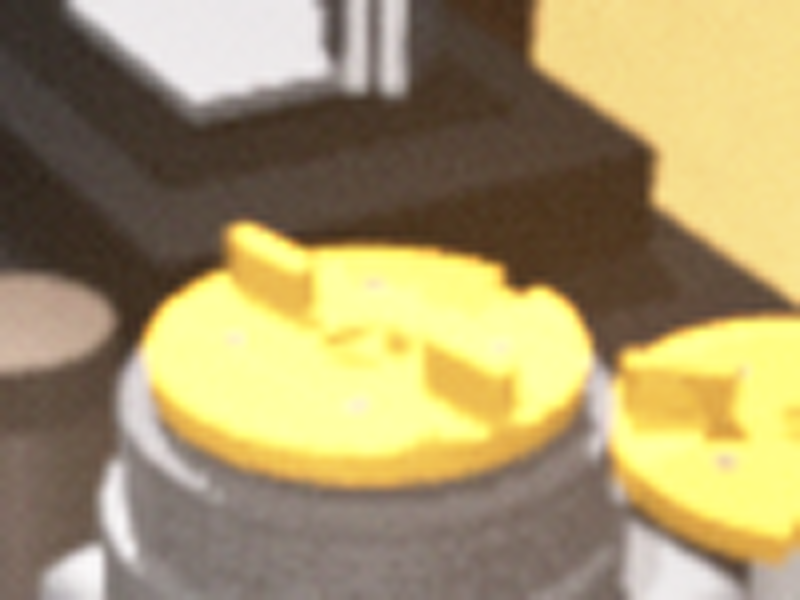

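Compared with the earlier view the ears turned about 5.5°, so the yaw is now about 9°, matching the grinder. The fingers are shut over the hub. I'll go down to press.

Call:
{"fn": "jog_arm", "kwargs": {"series": [{"wx":0.002,"wy":-0.003,"wz":0,"dx":-0.008,"dy":-0.004,"dz":0.1,"hand":-1},{"wx":0,"wy":0,"wz":0,"dx":0,"dy":0,"dz":0.15,"hand":-1},{"wx":0,"wy":0,"wz":0,"dx":0,"dy":0,"dz":0.1,"hand":-1},{"wx":0,"wy":0,"wz":0,"dx":0,"dy":0,"dz":0.04,"hand":-1},{"wx":0,"wy":0,"wz":0,"dx":0,"dy":0,"dz":0,"hand":-1}]}}

```text
time_s: 12.15
position: [0.55, 0.017, 0.2344]
ee_rot: [0.906, 0.423, -0.004, -0.002]
force: [0.4, 1.3, -0.4]
gripper_width: -0.003
```

```bash
python3 -c "
from h import *
st((.553,.017))"
```

```text
t 12.15 pos [0.55   0.017  0.2344] psi -40.0 zax [-9.2e-03  4.0e-04 -1.0e+00] q6 0.65 F [ 0.41  1.33 -0.35] T [0.01 0.03 0.03] w -0.003
to centre, tool units [ 0.0129  0.0157 -0.0002]
level turn, tool units [-0.0047  0.0036  0.    ]
```

Call:
{"fn": "jog_arm", "kwargs": {"series": [{"wx":-0.005,"wy":0.004,"wz":0,"dx":0.013,"dy":0.016,"dz":0,"hand":-1},{"wx":0,"wy":0,"wz":0,"dx":0,"dy":0,"dz":0.005,"hand":-1},{"wx":0,"wy":0,"wz":0,"dx":0,"dy":0,"dz":0.01,"hand":-1},{"wx":0,"wy":0,"wz":0,"dx":0,"dy":0,"dz":0.01,"hand":-1},{"wx":0,"wy":0,"wz":0,"dx":0,"dy":0,"dz":0.01,"hand":-1}]}}

```text
time_s: 12.65
position: [0.5546, 0.0169, 0.2304]
ee_rot: [0.906, 0.423, 0.002, 0.001]
force: [-0.8, -0.2, -1.1]
gripper_width: 0.002
```

```bash
python3 -c "
from h import *
st((.553,.017))"
```

```text
t 12.65 pos [0.5546 0.0169 0.2304] psi -40.0 zax [ 0.0047 -0.     -1.    ] q6 0.65 F [-0.79 -0.2  -1.06] T [0.02 0.03 0.01] w 0.002
to centre, tool units [-0.0066 -0.0084 -0.0001]
level turn, tool units [ 0.0023 -0.0019 -0.    ]
```

Call:
{"fn": "jog_arm", "kwargs": {"series": [{"wx":0.002,"wy":-0.002,"wz":0,"dx":-0.004,"dy":-0.005,"dz":0.01,"hand":-1},{"wx":0,"wy":0,"wz":0,"dx":0,"dy":0,"dz":0.01,"hand":-1},{"wx":0,"wy":0,"wz":0,"dx":0,"dy":0,"dz":0.01,"hand":-1},{"wx":0,"wy":0,"wz":0,"dx":0,"dy":0,"dz":0.01,"hand":-1},{"wx":0,"wy":0,"wz":0,"dx":0,"dy":0,"dz":0,"hand":-1}]}}

```text
time_s: 13.15
position: [0.5545, 0.0165, 0.2262]
ee_rot: [0.906, 0.423, 0.001, 0.001]
force: [-0.5, -0.5, 0.5]
gripper_width: -0.001
```

```bash
python3 -c "
from h import *
st((.553,.017))
a=camera('side')[:,:,::-1];cv2.imwrite('pics/s10.png',cv2.resize(a[140:215,290:390],(800,600),interpolation=cv2.INTER_CUBIC))
"
```

```text
t 13.15 pos [0.5545 0.0165 0.2262] psi -40.0 zax [ 0.0026 -0.0014 -1.    ] q6 0.65 F [-0.45 -0.54  0.54] T [-0.02  0.04 -0.03] w -0.001
to centre, tool units [-0.0039 -0.0094 -0.    ]
level turn, tool units [ 0.0018 -0.0004  0.    ]
```

View pics/s10.png

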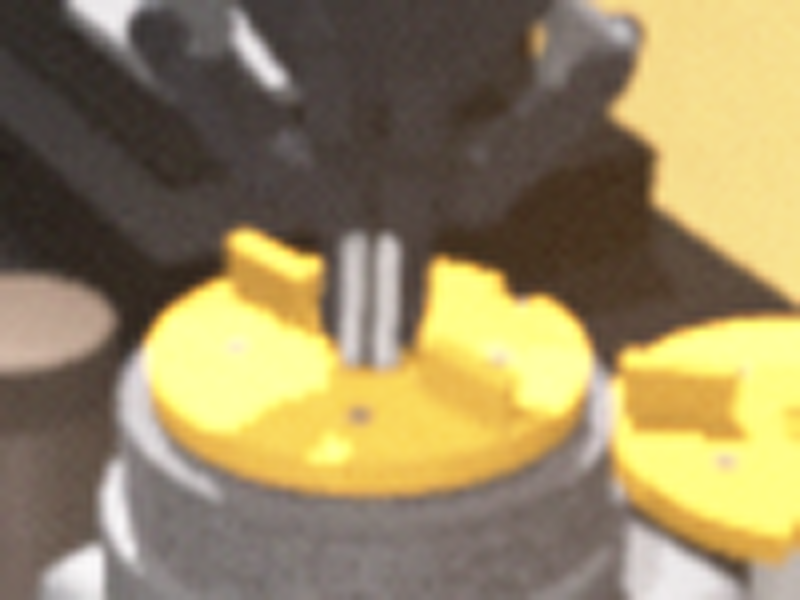

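The carrier has gone down about 2 mm, and the pin's white tip shows inside the notch at (520,300). I'll keep pressing.

Call:
{"fn": "jog_arm", "kwargs": {"series": [{"wx":0.001,"wy":0,"wz":0,"dx":0,"dy":-0.005,"dz":0.01,"hand":-1},{"wx":0,"wy":0,"wz":0,"dx":0,"dy":0,"dz":0.012,"hand":-1},{"wx":0,"wy":0,"wz":0,"dx":0,"dy":0,"dz":0.012,"hand":-1},{"wx":0,"wy":0,"wz":0,"dx":0,"dy":0,"dz":0.012,"hand":-1},{"wx":0,"wy":0,"wz":0,"dx":0,"dy":0,"dz":0,"hand":-1}]}}

```text
time_s: 13.7
position: [0.5548, 0.0164, 0.2233]
ee_rot: [0.906, 0.423, 0.001, 0.001]
force: [-0.3, 0.6, 0.0]
gripper_width: -0.006
```

```bash
python3 -c "
from h import *
st((.553,.017))
a=camera('side')[:,:,::-1];cv2.imwrite('pics/s11.png',cv2.resize(a[140:215,290:390],(800,600),interpolation=cv2.INTER_CUBIC))
"
```

```text
t 13.7 pos [0.5548 0.0164 0.2233] psi -39.9 zax [ 0.0035 -0.0016 -1.    ] q6 0.65 F [-0.32  0.56  0.03] T [-0.07  0.03  0.01] w -0.006
to centre, tool units [-0.0049 -0.012  -0.    ]
level turn, tool units [ 0.0023 -0.0006  0.    ]
```

View pics/s11.png

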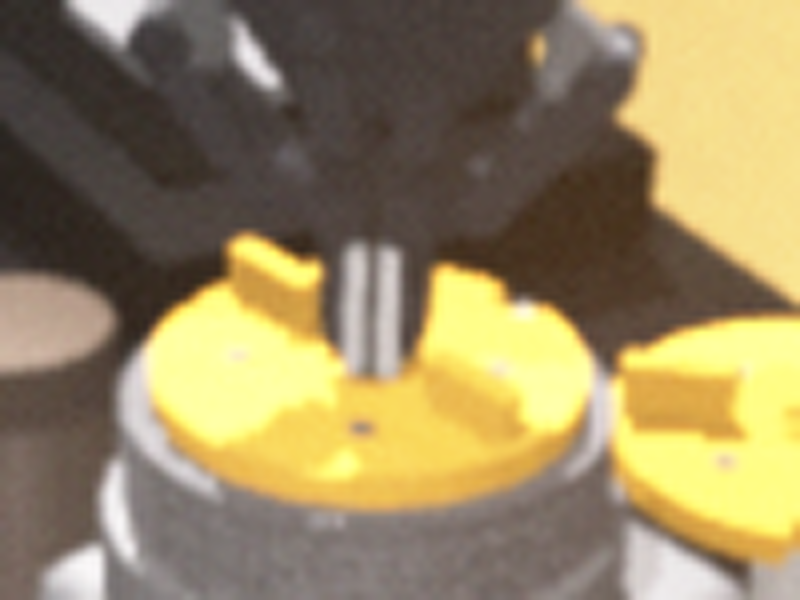

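The near edge has dropped to row 508 from 485, and the pin shows clearly in the notch at (525,308). A little more to go.

Call:
{"fn": "jog_arm", "kwargs": {"series": [{"wx":0.001,"wy":0,"wz":0,"dx":0,"dy":-0.005,"dz":0.012,"hand":-1},{"wx":0,"wy":0,"wz":0,"dx":0,"dy":0,"dz":0.012,"hand":-1},{"wx":0,"wy":0,"wz":0,"dx":0,"dy":0,"dz":0.015,"hand":-1},{"wx":0,"wy":0,"wz":0,"dx":0,"dy":0,"dz":0.015,"hand":-1},{"wx":0,"wy":0,"wz":0,"dx":0,"dy":0,"dz":0.015,"hand":-1}]}}

```text
time_s: 14.25
position: [0.555, 0.0164, 0.223]
ee_rot: [0.906, 0.423, 0.001, 0.002]
force: [-5.2, 0.3, 12.3]
gripper_width: 0.004
```

```bash
python3 -c "
from h import *
st((.553,.017))
a=camera('side')[:,:,::-1];cv2.imwrite('pics/s12.png',cv2.resize(a[140:215,290:390],(800,600),interpolation=cv2.INTER_CUBIC))
"
```

```text
t 14.25 pos [0.555  0.0164 0.223 ] psi -39.9 zax [ 0.0034 -0.0019 -1.    ] q6 0.65 F [-5.18  0.25 12.26] T [-0.04  0.85 -0.02] w 0.004
to centre, tool units [-0.0054 -0.0125 -0.0001]
level turn, tool units [ 0.0024 -0.0004  0.    ]
```

View pics/s12.png

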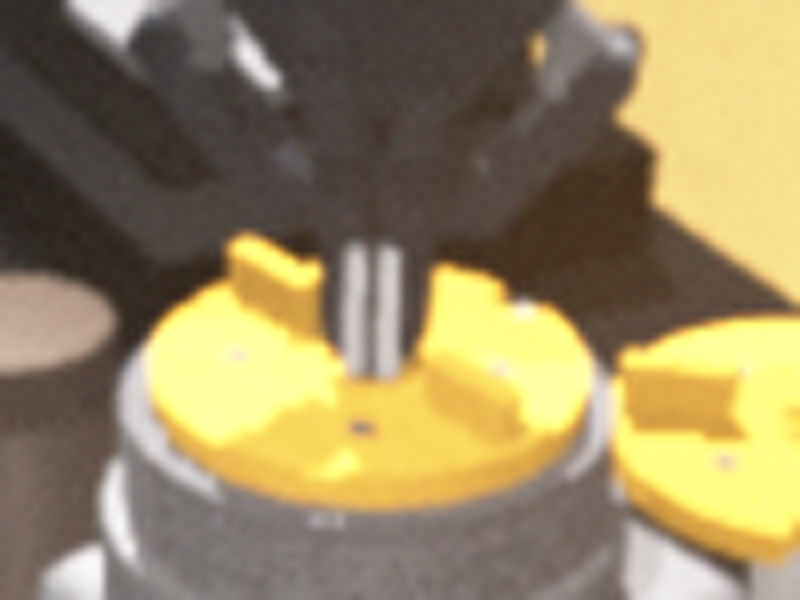

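It reads 12 N with no further motion, and the TCP is at 0.223, exactly the seated hub height. I'll rise and check both views.

Call:
{"fn": "jog_arm", "kwargs": {"series": [{"wx":0,"wy":0,"wz":0,"dx":0,"dy":0,"dz":-0.1,"hand":-1},{"wx":0,"wy":0,"wz":0,"dx":0,"dy":0,"dz":-0.3,"hand":-1},{"wx":0,"wy":0,"wz":0,"dx":0,"dy":0,"dz":-0.3,"hand":-1},{"wx":0,"wy":0,"wz":0,"dx":0.25,"dy":-0.21,"dz":0,"hand":-1},{"wx":0,"wy":0,"wz":0,"dx":0.25,"dy":-0.21,"dz":0,"hand":-1}]}}

```text
time_s: 14.8
position: [0.5539, 0.1122, 0.3274]
ee_rot: [0.908, 0.418, -0.001, -0.0]
force: [0.7, -0.8, -1.4]
gripper_width: 0.001
```

Call:
{"fn": "jog_arm", "kwargs": {"series": [{"wx":0,"wy":0,"wz":0,"dx":0.25,"dy":-0.21,"dz":0,"hand":-1},{"wx":0,"wy":0,"wz":0,"dx":0.25,"dy":-0.21,"dz":0,"hand":-1},{"wx":0,"wy":0,"wz":0,"dx":0.25,"dy":-0.21,"dz":0,"hand":-1},{"wx":0,"wy":0,"wz":0,"dx":0,"dy":0,"dz":0,"hand":-1},{"wx":0,"wy":0,"wz":0,"dx":0,"dy":0,"dz":0,"hand":-1}]}}

```text
time_s: 15.3
position: [0.5535, 0.2701, 0.3236]
ee_rot: [0.907, 0.421, -0.001, -0.002]
force: [0.1, -0.7, -0.6]
gripper_width: 0.004
```

```bash
python3 -c "
from h import *
st((.553,.017))
a=camera('side')[:,:,::-1];cv2.imwrite('pics/s13f.png',a);cv2.imwrite('pics/s13.png',cv2.resize(a[140:215,290:390],(800,600),interpolation=cv2.INTER_CUBIC))
a=camera('top')[:,:,::-1];cv2.imwrite('pics/t13f.png',a);a=a[165:225,315:375];cv2.imwrite('pics/t13.png',cv2.resize(np.clip((a.astype(float)-90)*1.55,0,255).astype('uint8'),(600,600),interpolation=cv2.INTER_CUBIC))
"
```

```text
t 15.3 pos [0.5535 0.2701 0.3236] psi -40.2 zax [-0.0038  0.0031 -1.    ] q6 1.08 F [ 0.15 -0.65 -0.6 ] T [-0.06 -0.03 -0.03] w 0.004
to centre, tool units [-1.2906  1.0872 -0.0051]
level turn, tool units [-0.0031  0.0001 -0.    ]
```

View pics/s13.png

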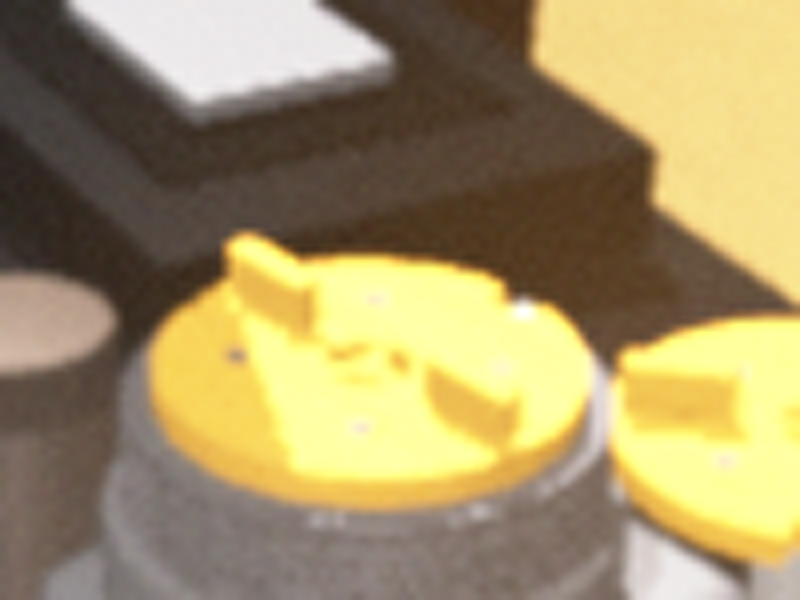

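View pics/t13.png

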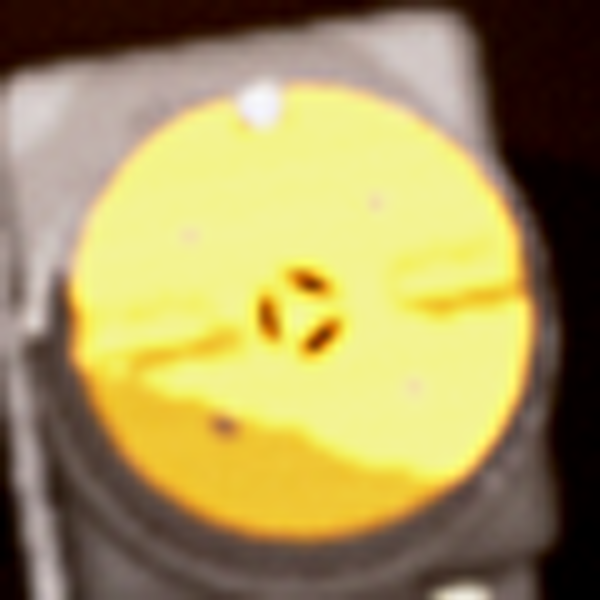

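View pics/t13f.png

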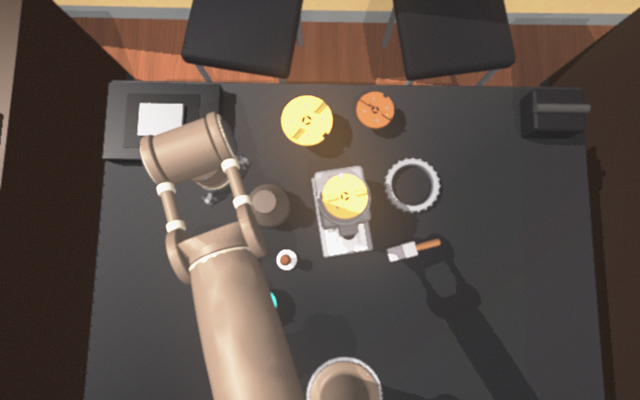

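The pin fills the notch in the top view at (260,103). I'll check the height and tilt by triangulating the hub and fitting the flange model.

```bash
python3 - <<'E'
from h import *
T=lambda x,y:(315+x/10-.45,165+y/10-.45)
print("hub tri",tri(T(302,312),Sc(370,357)))
im=cv2.imread('pics/s13.png')
def draw(im,yaw,z0,c):
    f=lambda P:((proj('side',P)-[290,140]+.45)*8).round().astype(int)
    th=np.linspace(0,2*np.pi,90); C=np.array([*c,0])
    for z in(.009,.0):
        p=f([C+[.056*np.cos(t),.056*np.sin(t),z0+z] for t in th]);print(z,p.min(0),p.max(0));cv2.polylines(im,[p],True,(255,0,0),1)
    cv2.polylines(im,[f([C+[.064*np.cos(t),.064*np.sin(t),.215] for t in th])],True,(0,0,255),1)
h=tri(T(302,312),Sc(370,357))
draw(im,9,.215,h[:2]);cv2.imwrite('pics/o13.png',im)
for z in(.225,.22,.215): draw(im.copy(),9,z,h[:2])
E
```

```text
hub tri [0.55375747 0.01672538 0.22612268]
0.009 [155 263] [592 477]
0.0 [156 293] [589 509]
0.009 [155 230] [594 441]
0.0 [155 260] [592 473]
0.009 [155 247] [593 459]
0.0 [155 276] [591 491]
0.009 [155 263] [592 477]
0.0 [156 293] [589 509]
```

View pics/o13.png

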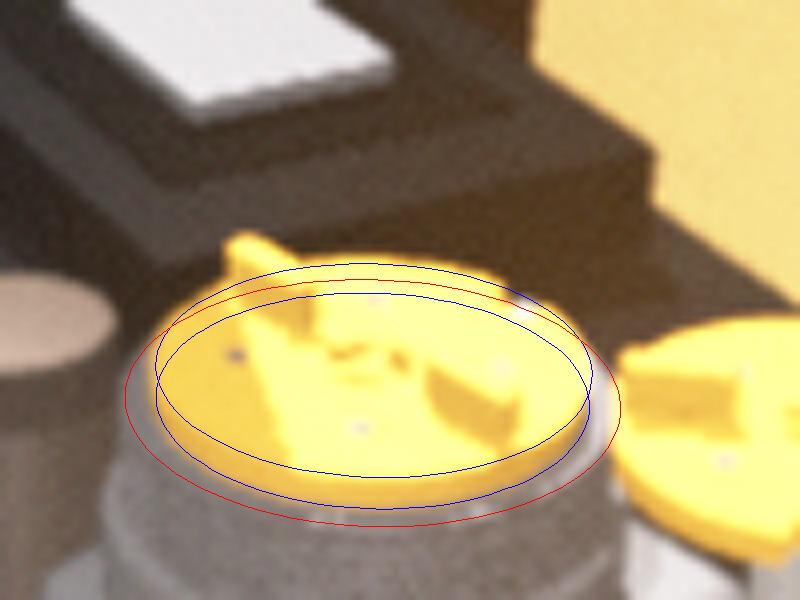

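The near edge fits the model, but the far edge looks slightly high. I'll measure it better by fitting a pose to the yellow silhouettes before and after, and looking at the flange–rim gap.

```bash
cat > fit.py <<'E'
from h import *
from scipy.optimize import minimize
def edges(imf,box,thr=None):
    im=cv2.imread(imf).astype(float); x0,y0,x1,y1=box; a=im[y0:y1,x0:x1]
    s=np.minimum(a[...,2],a[...,1])-a[...,0]   # yellowness
    return s
def model(p):
    c=np.array(p[:3]); Rm=Rotation.from_rotvec([p[3],p[4],0]).as_matrix()@Rotation.from_euler('z',p[5]).as_matrix()
    th=np.linspace(0,2*np.pi,120,endpoint=False)
    D=lambda z:np.c_[.056*np.cos(th),.056*np.sin(th),0*th+z]
    parts=[np.r_[D(0),D(.009)]]
    for s in(1,-1): parts.append(np.array([[w,s*r,z] for r in(.023,.053) for w in(-.004,.004) for z in(.009,.0235)]))
    return [q@Rm.T+c for q in parts]
def sil(n,p,box,k=8):
    x0,y0,x1,y1=box; m=np.zeros(((y1-y0)*k,(x1-x0)*k),np.uint8)
    for q in model(p):
        u=((proj(n,q)-[x0,y0]+.5)*k-.5); cv2.fillConvexPoly(m,cv2.convexHull((u*16).round().astype(np.int32)),255,shift=4)
    m=cv2.resize(m,(x1-x0,y1-y0),interpolation=cv2.INTER_AREA).astype(float)/255
    return cv2.GaussianBlur(m,(0,0),.6)
def obs(f,box,ref):
    s=edges(f,box); hi=np.percentile(s,60); return np.clip(s/ref,0,1)
boxes={'side':(300,160,366,210)}
def run(f,p0,n='side'):
    b=boxes[n]; o=obs(f,b,60.)
    def cost(p): 
        return ((sil(n,p,b)-o)**2).mean()*1e3+ 1e2*((p[3])**2+p[4]**2)
    best=minimize(cost,p0,method='Nelder-Mead',options=dict(initial_simplex=np.array([p0]+[np.array(p0)+d for d in np.diag([.004,.004,.004,.03,.03,.1])]),maxiter=500,xatol=1e-5,fatol=1e-5))
    return best.x,best.fun,o,sil(n,best.x,b)
E
python3 - <<'E'
from fit import *
s=edges('pics/s13f.png',boxes['side']); print(np.percentile(s,[2,10,30,50,70,90,98]).round()); print(s[:,32].round().astype(int)); print(s[25,:].round().astype(int))
x,fv,o,m=run('pics/s13f.png',[.554,.017,.216,0,0,np.radians(9)]);print(x.round(4),fv)
x2,fv,_,_=run('pics/side0.png',[.554,.017,.225,0,0,np.radians(159)]);print(x2.round(4),fv)
cv2.imwrite('pics/fit.png',cv2.resize(np.vstack([o,m,np.abs(o-m)])*255,None,fx=4,fy=4,interpolation=cv2.INTER_NEAREST))
a=cv2.imread('pics/s13f.png')[175:215,300:370];cv2.imwrite('pics/gap.png',cv2.resize(np.clip((a.astype(float)-30)*1.3,0,255).astype('uint8'),None,fx=11,fy=11,interpolation=cv2.INTER_CUBIC))
E
```

```text
[  2.   5.  12.  26.  93. 122. 130.]
[ 12   9  13  10  16  12  10  16  19  19  19  44 127 109  92  91  91  95
  94  98  94  89 106 129 116 129 117 123  99  96  94  90  90  86  88  87
  93  95 100 129 121 112  98  50   7   2   3   1   6   3]
[ 10  11   7  10  10   4   7   6  39  97 120 130 126 126 124 123 124 119
 101  83  90 124 116  97  97  99  98  96  96  96 112 126 129 128 120 110
  97 105 129 118 117 127 119 132 126 109  94  92  92  92  88  69  57  62
  77  87  93  94  93  91  92  92  85  67  22  11]
[ 0.5501  0.0125  0.2203  0.057  -0.0324  0.2329] 31.100254601225465
[ 5.4150e-01 -2.7000e-03  2.3800e-01  2.9300e-02 -2.6600e-02  2.7832e+00] 35.898390469656995[ WARN:0@5.787] global loadsave.cpp:1063 imwrite_ Unsupported depth image for selected encoder is fallbacked to CV_8U.
```

View pics/fit.png

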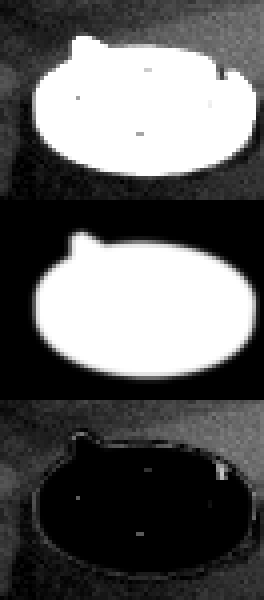

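View pics/gap.png

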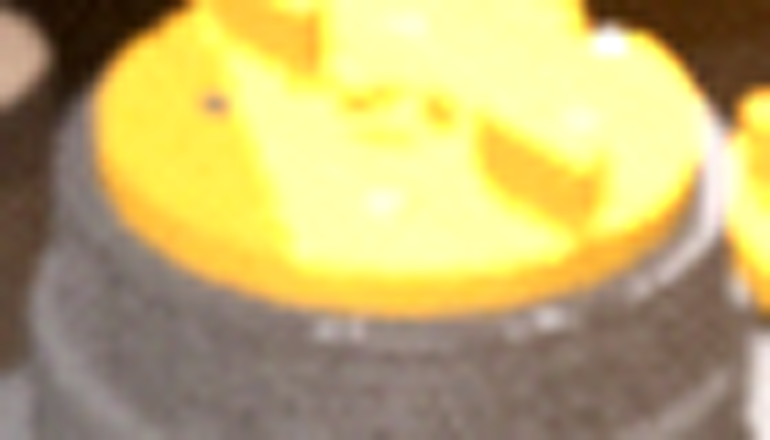

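```bash
cat >> fit.py <<'E'
boxes['top']=(320,165,372,224)
def joint(fs,p0,tilt=True):
    O={n:np.clip((edges(f,boxes[n])-25)/(65. if n=='side' else 40.),0,1) for n,f in fs.items()}
    def full(q): return [q[0],q[1],q[2],q[4] if tilt else 0,q[5] if tilt else 0,q[3]]
    def cost(q): return sum(((sil(n,full(q),boxes[n])-O[n])**2).mean()*1e3 for n in fs)
    d=[.004,.004,.004,.08]+([.03,.03] if tilt else [])
    q0=np.array([p0[0],p0[1],p0[2],p0[5]]+([0,0] if tilt else []))
    for _ in range(3):
        r=minimize(cost,q0,method='Nelder-Mead',options=dict(initial_simplex=np.array([q0]+[q0+e for e in np.diag(d)]),maxiter=400,xatol=1e-5,fatol=1e-5)); q0=r.x
    return r.x,r.fun
E
python3 - <<'E'
from fit import *
s=edges('pics/t13f.png',boxes['top']);print(s[30].round().astype(int))
for fs,p in(({'side':'pics/s13f.png','top':'pics/t13f.png'},[.554,.017,.216,0,0,np.radians(9)]),({'side':'pics/side0.png','top':'pics/top0.png'},[.554,.017,.225,0,0,np.radians(159)])):
  for t in(False,True):
    x,f=joint(fs,p,t);print(t,x.round(4),round(f,2))
E
```

```text
[  5  18  74  94  81  75  74  76  84  82  84  85  82  85  87  83  75  65
  63  76 102  71  95  93  74  77  85  90  90  76  66  61  64  69  83  97
 101 102  98  98 100 101 100 100 100  97  92  83  27   4   7  12]Traceback (most recent call last):
  File "<stdin>", line 5, in <module>
  File "fit.py", line 37, in joint
    r=minimize(cost,q0,method='Nelder-Mead',options=dict(initial_simplex=np.array([q0]+[q0+e for e in np.diag(d)]),maxiter=400,xatol=1e-5,fatol=1e-5)); q0=r.x
    res = _minimize_neldermead(fun, x0, args, callback, bounds=bounds,
                               **options)
    fxcc = func(xcc)
    fx = function(np.copy(x), *(wrapper_args + args))
  File "fit.py", line 33, in cost
    def cost(q): return sum(((sil(n,full(q),boxes[n])-O[n])**2).mean()*1e3 for n in fs)
                        ~~~^^^^^^^^^^^^^^^^^^^^^^^^^^^^^^^^^^^^^^^^^^^^^^^^^^^^^^^^^^^^
  File "fit.py", line 33, in <genexpr>
    def cost(q): return sum(((sil(n,full(q),boxes[n])-O[n])**2).mean()*1e3 for n in fs)
                              ~~~^^^^^^^^^^^^^^^^^^^^
  File "fit.py", line 17, in sil
    u=((proj(n,q)-[x0,y0]+.5)*k-.5); cv2.fillConvexPoly(m,cv2.convexHull((u*16).round().astype(np.int32)),255,shift=4)
        ~~~~^^^^^
  File "h.py", line 14, in proj
    c=calibration(n); return cv2.projectPoints(np.array(X,float).reshape(-1,1,3),cv2.Rodrigues(np.array(c["R"]))[0],np.array(c["t"]),c["K"],c["dist_coeffs"])[0][:,0]
ValueError: time passes only in moves, steps and waits
```

```bash
python3 - <<'E'
s=open('h.py').read()
s=s.replace("from workcell import *\n","from workcell import *\nimport workcell\n_C={n:workcell.calibration(n) for n in('side','top')}\ndef calibration(n): return _C[n]\n",1)
open('h.py','w').write(s)
E
python3 - <<'E'
from fit import *
for fs,p in(({'side':'pics/s13f.png','top':'pics/t13f.png'},[.554,.017,.216,0,0,np.radians(9)]),({'side':'pics/side0.png','top':'pics/top0.png'},[.554,.017,.225,0,0,np.radians(159)])):
  for t in(False,True):
    x,f=joint(fs,p,t);print(t,x.round(4),round(f,2))
E
```

```text
False [0.5539 0.0164 0.2167 0.2304] 26.67
True [ 0.554   0.0167  0.2167  0.2297  0.0142 -0.0206] 23.51
False [0.5531 0.0153 0.2257 2.7956] 99.12
True [ 0.5531  0.0155  0.2256  2.7929  0.0142 -0.0129] 96.94
```

The fit gives a 9.0 mm drop, the same apparent tilt before and after (so calibration bias), and z about 1.7 mm high, which touch contradicts (0.223). To settle it I'll press once more, gently, slightly towards the pin side, and read the contact height.

Call:
{"fn": "jog_arm", "kwargs": {"series": [{"wx":0,"wy":0,"wz":0,"dx":-0.25,"dy":0.21,"dz":0,"hand":-1},{"wx":0,"wy":0,"wz":0,"dx":-0.25,"dy":0.21,"dz":0,"hand":-1},{"wx":0,"wy":0,"wz":0,"dx":-0.25,"dy":0.21,"dz":0,"hand":-1},{"wx":0,"wy":0,"wz":0,"dx":-0.25,"dy":0.22,"dz":0,"hand":-1},{"wx":0,"wy":0,"wz":0,"dx":-0.2,"dy":0.2,"dz":0,"hand":-1}]}}

```text
time_s: 15.9
position: [0.5557, 0.024, 0.3214]
ee_rot: [0.907, 0.42, -0.001, -0.002]
force: [0.9, 0.0, -0.2]
gripper_width: 0.002
```

Call:
{"fn": "jog_arm", "kwargs": {"series": [{"wx":0,"wy":0,"wz":0,"dx":0,"dy":0,"dz":0,"hand":-1},{"wx":0,"wy":0,"wz":0,"dx":0,"dy":0,"dz":0,"hand":-1},{"wx":0,"wy":0,"wz":0,"dx":0,"dy":0,"dz":0,"hand":-1},{"wx":0,"wy":0,"wz":0,"dx":0,"dy":0,"dz":0,"hand":-1},{"wx":0,"wy":0,"wz":0,"dx":0,"dy":0,"dz":0,"hand":-1}]}}

```text
time_s: 16.4
position: [0.5542, 0.015, 0.3212]
ee_rot: [0.91, 0.414, -0.001, -0.002]
force: [-1.6, -0.0, -0.4]
gripper_width: -0.001
```

```bash
python3 -c "
from h import *
st((.558,.018))"
```

```text
t 16.4 pos [0.5542 0.015  0.3212] psi -41.1 zax [-0.0039  0.0019 -1.    ] q6 0.66 F [-1.59 -0.01 -0.36] T [-0.03 -0.07 -0.01] w -0.001
to centre, tool units [ 0.0316  0.0058 -0.0001]
level turn, tool units [-0.0027  0.0007  0.    ]
```

Call:
{"fn": "jog_arm", "kwargs": {"series": [{"wx":-0.003,"wy":0.001,"wz":0,"dx":0.032,"dy":0.006,"dz":0.15,"hand":-1},{"wx":0,"wy":0,"wz":0,"dx":0,"dy":0,"dz":0.2,"hand":-1},{"wx":0,"wy":0,"wz":0,"dx":0,"dy":0,"dz":0.12,"hand":-1},{"wx":0,"wy":0,"wz":0,"dx":0,"dy":0,"dz":0.03,"hand":-1},{"wx":0,"wy":0,"wz":0,"dx":0,"dy":0,"dz":0,"hand":-1}]}}

```text
time_s: 16.9
position: [0.5597, 0.0239, 0.2458]
ee_rot: [0.909, 0.418, 0.003, 0.001]
force: [0.9, 1.2, 0.5]
gripper_width: 0.002
```

```bash
python3 -c "
from h import *
st((.558,.018))"
```

```text
t 16.9 pos [0.5597 0.0239 0.2458] psi -40.6 zax [ 5.2e-03  8.0e-04 -1.0e+00] q6 0.67 F [0.93 1.15 0.49] T [-0.01  0.02 -0.01] w 0.002
to centre, tool units [-0.0374  0.0172 -0.0001]
level turn, tool units [ 0.0022 -0.0025 -0.    ]
```

Call:
{"fn": "jog_arm", "kwargs": {"series": [{"wx":0.002,"wy":-0.002,"wz":0,"dx":-0.037,"dy":0.017,"dz":0,"hand":-1},{"wx":0,"wy":0,"wz":0,"dx":0,"dy":0,"dz":0.03,"hand":-1},{"wx":0,"wy":0,"wz":0,"dx":0,"dy":0,"dz":0.04,"hand":-1},{"wx":0,"wy":0,"wz":0,"dx":0,"dy":0,"dz":0.03,"hand":-1},{"wx":0,"wy":0,"wz":0,"dx":0,"dy":0,"dz":0,"hand":-1}]}}

```text
time_s: 17.4
position: [0.5604, 0.0182, 0.2337]
ee_rot: [0.908, 0.418, 0.003, 0.001]
force: [-1.2, -0.2, -0.3]
gripper_width: -0.003
```

```bash
python3 -c "
from h import *
st((.558,.018))"
```

```text
t 17.4 pos [0.5604 0.0182 0.2337] psi -40.5 zax [ 7.1e-03  1.0e-04 -1.0e+00] q6 0.66 F [-1.24 -0.22 -0.32] T [ 0.    0.01 -0.01] w -0.003
to centre, tool units [-0.0112 -0.0114 -0.0001]
level turn, tool units [ 0.0034 -0.003  -0.    ]
```

Now I'll step down in about 1.5 mm rows, watching the height and force.

Call:
{"fn": "jog_arm", "kwargs": {"series": [{"wx":0.003,"wy":-0.003,"wz":0,"dx":-0.005,"dy":-0.005,"dz":0.012,"hand":-1},{"wx":0,"wy":0,"wz":0,"dx":0,"dy":0,"dz":0.012,"hand":-1},{"wx":0,"wy":0,"wz":0,"dx":0,"dy":0,"dz":0.012,"hand":-1},{"wx":0,"wy":0,"wz":0,"dx":0,"dy":0,"dz":0.01,"hand":-1},{"wx":0,"wy":0,"wz":0,"dx":0,"dy":0,"dz":0.005,"hand":-1}]}}

```text
time_s: 17.9
position: [0.5596, 0.018, 0.2259]
ee_rot: [0.908, 0.418, 0.0, 0.0]
force: [0.1, -0.6, -0.6]
gripper_width: -0.004
```

Call:
{"fn": "jog_arm", "kwargs": {"series": [{"wx":0,"wy":0,"wz":0,"dx":0,"dy":0,"dz":0.01,"hand":-1},{"wx":0,"wy":0,"wz":0,"dx":0,"dy":0,"dz":0.01,"hand":-1},{"wx":0,"wy":0,"wz":0,"dx":0,"dy":0,"dz":0.01,"hand":-1},{"wx":0,"wy":0,"wz":0,"dx":0,"dy":0,"dz":0.01,"hand":-1},{"wx":0,"wy":0,"wz":0,"dx":0,"dy":0,"dz":0.012,"hand":-1}]}}

```text
time_s: 18.4
position: [0.5598, 0.0179, 0.2239]
ee_rot: [0.908, 0.418, 0.0, 0.001]
force: [-4.4, 0.2, 8.3]
gripper_width: 0.0
```

Call:
{"fn": "jog_arm", "kwargs": {"series": [{"wx":0,"wy":0,"wz":0,"dx":0,"dy":0,"dz":0.015,"hand":-1},{"wx":0,"wy":0,"wz":0,"dx":0,"dy":0,"dz":0.018,"hand":-1},{"wx":0,"wy":0,"wz":0,"dx":0,"dy":0,"dz":0.02,"hand":-1},{"wx":0,"wy":0,"wz":0,"dx":0,"dy":0,"dz":0.02,"hand":-1},{"wx":0,"wy":0,"wz":0,"dx":0,"dy":0,"dz":0.02,"hand":-1}]}}

```text
time_s: 18.9
position: [0.5599, 0.0179, 0.2239]
ee_rot: [0.908, 0.419, 0.001, 0.001]
force: [-5.1, 0.4, 12.7]
gripper_width: -0.003
```

It is rigid at 0.2239 under 12.7 N, the height of a seated flange's top (0.224). I'll withdraw.

Call:
{"fn": "jog_arm", "kwargs": {"series": [{"wx":0,"wy":0,"wz":0,"dx":0,"dy":0,"dz":-0.1,"hand":-1},{"wx":0,"wy":0,"wz":0,"dx":0,"dy":0,"dz":-0.3,"hand":-1},{"wx":0,"wy":0,"wz":0,"dx":0,"dy":0,"dz":-0.3,"hand":-1},{"wx":0,"wy":0,"wz":0,"dx":0.25,"dy":-0.21,"dz":0,"hand":-1},{"wx":0,"wy":0,"wz":0,"dx":0.25,"dy":-0.21,"dz":0,"hand":-1}]}}

```text
time_s: 19.4
position: [0.561, 0.1125, 0.3333]
ee_rot: [0.91, 0.414, 0.001, 0.002]
force: [0.6, -0.7, -0.5]
gripper_width: -0.003
```

Call:
{"fn": "jog_arm", "kwargs": {"series": [{"wx":0,"wy":0,"wz":0,"dx":0.25,"dy":-0.21,"dz":0,"hand":-1},{"wx":0,"wy":0,"wz":0,"dx":0.25,"dy":-0.21,"dz":0,"hand":-1},{"wx":0,"wy":0,"wz":0,"dx":0,"dy":0,"dz":0,"hand":-1},{"wx":0,"wy":0,"wz":0,"dx":0,"dy":0,"dz":0,"hand":-1},{"wx":0,"wy":0,"wz":0,"dx":0,"dy":0,"dz":0,"hand":-1}]}}

```text
time_s: 19.9
position: [0.5629, 0.2192, 0.335]
ee_rot: [0.909, 0.417, 0.004, 0.002]
force: [0.3, 0.2, 0.3]
gripper_width: 0.004
```

```bash
python3 -c "
from h import *
st()
a=camera('side')[:,:,::-1];cv2.imwrite('pics/s20f.png',a);cv2.imwrite('pics/s20.png',cv2.resize(a[140:215,290:390],(800,600),interpolation=cv2.INTER_CUBIC))
a=camera('top')[:,:,::-1];cv2.imwrite('pics/t20f.png',a)
from fit import *
print(joint({'side':'pics/s20f.png','top':'pics/t20f.png'},[.554,.017,.216,0,0,.16]))
"
```

```text
t 19.9 pos [0.5629 0.2192 0.335 ] psi -40.7 zax [ 7.8e-03 -1.0e-04 -1.0e+00] q6 1.01 F [0.29 0.18 0.3 ] T [-0.03  0.05  0.  ] w 0.004
to centre, tool units [-1.0605e+00  8.3470e-01 -4.0000e-04]
level turn, tool units [ 0.0038 -0.0032 -0.    ]
(array([ 0.55418068,  0.01666548,  0.21647599,  0.24675774,  0.00992516,
       -0.02322861]), np.float64(24.019137370721502))
```

View pics/s20.png

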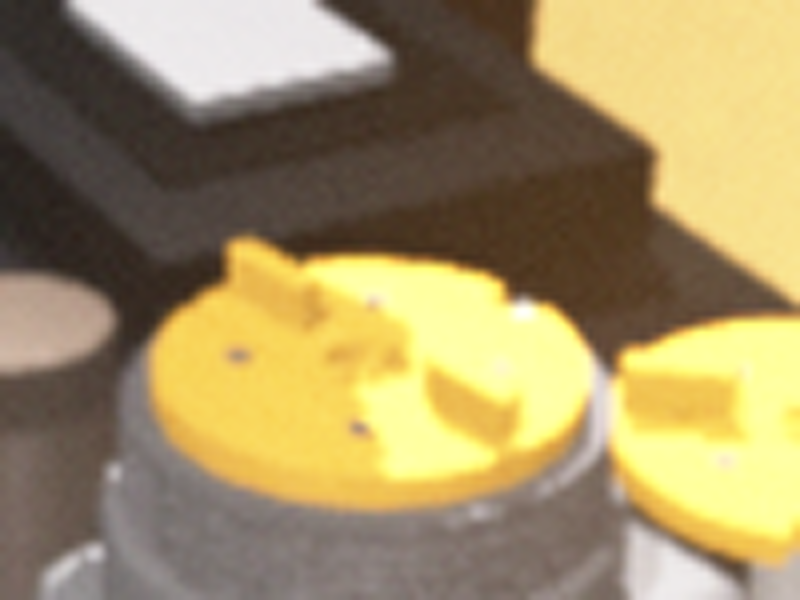

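View pics/t20f.png

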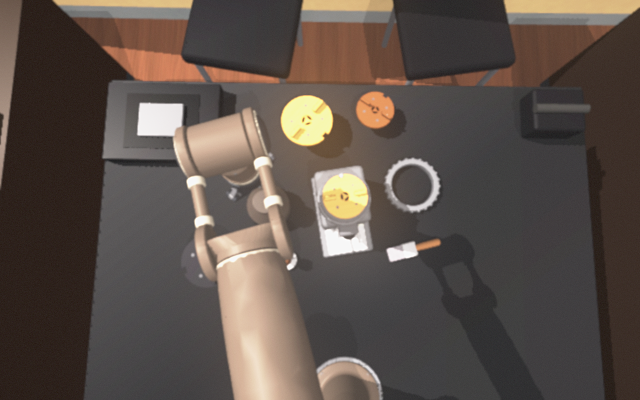

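The carrier is unchanged after the extra press, with the pin in the notch at crop (523,308). The loose things are where they were and the hand is well clear, so I'm handing in.

```bash
python3 -c "
from workcell import *
close_job()"
```

```text
the job is handed in; nothing more can be done
```

I turned the smaller brass carrier on the grinder about 150° clockwise with a two-finger push on its ears, until the notch was over the pin. I then pressed it down at the hub with the fingers shut, took the hand away and handed in at about 20 s. The highest force I read was 12.7 N, with readings taken only between moves.

**Height by touch:** a second press was rigid at 0.2239 m under 12.7 N. A seated flange's top should be at 0.224 m, so this agrees.

**Pin and surroundings:** the pin shows in the notch in both camera views. The collar and brush look unmoved. The arm partly hid the hopper and tamper in the last top picture, but it always passed well above them.

**Checks that disagreed:**
- **Height:** the camera silhouette fit put the carrier about 1.5 mm above its seat.
- **Tilt:** the fit showed about 0.025 rad, right at the limit. It showed 0.019 rad at the start.
- **Yaw:** the fit gave about 14°, against about 9–11° for the pin.

I put these down to calibration and blur and trusted the touch reading and the visible pin.

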